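# Syringe plunger check

## Task

Check the three syringes in the lit rack: push each plunger along its barrel as far as it will go. Leave the two whose plungers run fully home in their cradles like that, and put the one that sticks part-way nozzle down into the yellow reject bin. Then press the green button fully down and let it go to sign off the check; leave the vial, the bottle and the puck alone.

Things in the scene. Friction and masses are not known exactly. Their poses are not given: they have to be found in the camera images.
- rack: Grey and aluminium syringe rack, fixed, base 112 x 184 mm. Origin: on the table under the middle cradle's foot; z up, y along the row of three cradles (at y = -60, 0, 60 mm), -x faces the right of the bench. Cradles lean 30 deg from vertical, tops towards -x; barrel ends stand at x = 0, z = 30 mm. Spine 14 mm wide behind the barrel on the -x side; cheeks 36 mm over the outsides, up to 45 mm along the barrel; +x side open.
- lamp_bar (a point): Centre of the lamp bar (34 x 184 x 14 mm, along the rack's y) that hangs over the syringes at rack x = -30, z = 315 mm, on 9 mm tube posts at rack x = 24, y = -84 and 84 mm. It stops a tool from coming straight down on the syringes: lean the tool to the right like the barrels.
- syringe_a: Clear dry syringe in a rack cradle (three alike, any in any cradle; one sticks), 65 g. Origin: centre of barrel's lower end; z along the barrel towards the plunger, 30 deg off vertical in the cradle. Barrel 22 mm dia, z 0 to 96 mm; flange 40 (x) by 24 (y) mm, z 96 to 100; nozzle 6 mm dia, 10 mm below origin. Grip barrel at z 60 to 90, closing along y; draw out along z by over 50 mm.
- syringe_b: Clear dry syringe in a rack cradle (three alike, any in any cradle; one sticks), 65 g. Origin: centre of barrel's lower end; z along the barrel towards the plunger, 30 deg off vertical in the cradle. Barrel 22 mm dia, z 0 to 96 mm; flange 40 (x) by 24 (y) mm, z 96 to 100; nozzle 6 mm dia, 10 mm below origin. Grip barrel at z 60 to 90, closing along y; draw out along z by over 50 mm.
- syringe_c: Clear dry syringe in a rack cradle (three alike, any in any cradle; one sticks), 65 g. Origin: centre of barrel's lower end; z along the barrel towards the plunger, 30 deg off vertical in the cradle. Barrel 22 mm dia, z 0 to 96 mm; flange 40 (x) by 24 (y) mm, z 96 to 100; nozzle 6 mm dia, 10 mm below origin. Grip barrel at z 60 to 90, closing along y; draw out along z by over 50 mm.
- thumb_a (a point): Centre of the upper face of the white thumb disc, 25 mm dia, 5 mm thick, on this syringe's plunger; pushed along the barrel axis, down and to the left. It lies 139 mm from the syringe's origin along the barrel axis at joint 0, 109 mm when fully home.
- thumb_b (a point): Centre of the upper face of the white thumb disc, 25 mm dia, 5 mm thick, on this syringe's plunger; pushed along the barrel axis, down and to the left. It lies 139 mm from the syringe's origin along the barrel axis at joint 0, 109 mm when fully home.
- thumb_c (a point): Centre of the upper face of the white thumb disc, 25 mm dia, 5 mm thick, on this syringe's plunger; pushed along the barrel axis, down and to the left. It lies 139 mm from the syringe's origin along the barrel axis at joint 0, 109 mm when fully home.
- plunger_a (a joint): Stroke of this syringe's plunger in m: 0 = drawn out, 0.030 = fully home in a good syringe. Starts between 0 and 0.005. A good plunger slides against about 2.5 N of friction and stays where it is left; the sticking one moves as easily at first but jams solid at about 0.014.
- plunger_b (a joint): Stroke of this syringe's plunger in m: 0 = drawn out, 0.030 = fully home in a good syringe. Starts between 0 and 0.005. A good plunger slides against about 2.5 N of friction and stays where it is left; the sticking one moves as easily at first but jams solid at about 0.014.
- plunger_c (a joint): Stroke of this syringe's plunger in m: 0 = drawn out, 0.030 = fully home in a good syringe. Starts between 0 and 0.005. A good plunger slides against about 2.5 N of friction and stays where it is left; the sticking one moves as easily at first but jams solid at about 0.014.
- mid_a (a point): Point on this syringe's barrel axis 60 mm above its origin.
- mid_b (a point): Point on this syringe's barrel axis 60 mm above its origin.
- mid_c (a point): Point on this syringe's barrel axis 60 mm above its origin.
- reject_bin: Yellow open-topped reject bin, fixed, 105 x 105 mm outside, 65 mm high, walls and floor 5 mm (95 x 95 mm inside). Origin: centre of its underside on the table, z up. The tall microtome stands just behind it (from about x = 0.53 m at its knobs): come over the bin from the robot's side or from above 0.4 m.
- signoff_top (a point): Centre of the top of the green push button (32 mm diameter) when not pressed, about 50 mm over the table, on a fixed grey box 70 x 70 x 32 mm. It is pressed straight down.
- signoff (a joint): Travel of the green push button in m: 0 = released, 0.006 = fully down; a spring returns it, fully down takes 5 N.
- stain_vial: Bystander: small amber vial with black cap, 25 mm diameter, 48 mm high, origin at the centre of its underside. Leave it alone.
- drop_bottle: Bystander: white bottle with blue cap, 34 mm diameter, 64 mm high, origin at the centre of its underside. Leave it alone.
- block_puck: Bystander: flat aluminium puck with four small resin blocks, 36 mm diameter, 22 mm high, origin at the centre of its underside. Leave it alone.

How it is judged:
By the outcome, as a careful person would: the job done as asked, in the order asked, and still so for the second after the job is handed in, with the robot touching nothing.
It also fails if it takes over 69 s, if anything falls off the work surface, if the arm or the gripper's body presses on something with over 40 N, if the wrist force passes 120 N, or if a joint passes its speed limit or range.

## Robot

A 6-joint arm with a two-finger parallel gripper is mounted at the origin on a cart in front of the work surface, level with it; the furniture and walls round the work are solid. World frame = base frame: x ahead of the robot, y to its left, z up, the work surface at z = 0. Lengths are in m, angles in rad, forces in N, time in s.
With the tool pointing down it reaches from about 0.375 to 0.9 m from the base axis. Payload 3.1 kg.
Tool frame: the origin (TCP) lies at the very end of the fingers, on their centre line; the grasp point (between the pads) lies behind it (robot.grip_depth is the z of the grasp point in the tool frame, in m); z points along the fingers, y is the direction in which the jaws open and shut (so a half turn about z gives the same grasp; the last joint's range is limited). The gripper opens to 87 mm and grips with 3 to 60 N. Pads are 19 mm wide; open, the fingers measure 117 mm over their backs; the gripper's body (75 mm by 190 mm) begins 51 mm behind the grasp point.
Start: joints at [1.058, 0.527, 1.433, -0, 1.181, -0.178], TCP at [0.205, 0.59, 0.223] pointing down, gripper open.
Joint ranges: [-3.08, 3.08], [-0.75, 2.2], [0.22, 2.44], [-1.43, 4.57], [0, 2.65], [-2.85, 2.85]. Speed limits (rad/s): [2.79, 2.79, 3.14, 3.14, 3.14, 3.14].

## Interface

Orientations are given as a unit quaternion [w, x, y, z].
In Python, from bench import robot gives the robot as it stands.
- The arm moves only by the shell command python3 -m crank 'ROWS'. ROWS is JSON, a list of rows, each an object with "dp": the shift along the tool's x, y, z in mm, a list of three; "turn": the turn, a rotation vector about the tool's x, y, z in degrees, a list of three; "claw": the closure, from -1 (fully open) to 1 (shut), so that 0 is half open. In form: [{"dp": [x, y, z], "turn": [ax, ay, az], "claw": claw}, ...]. A call has 1 to 12 rows; each row shifts and turns the commanded pose from where the row before left it, along the tool's axes as they then stand; what a row does not reach is not made up. A row lasts 1/12 s, in which the tool goes at most 41.7 mm and 7.16 degrees, less where a joint would pass 70% of its speed; a pose out of reach is approached as far as the arm can. A call with a gripper value outside its range is refused whole. The fingers move at their own pace and stop on an object; the grip force is fixed at half the most. Time passes only in rows, so rows that do not move let the fingers close. It gives the time, the measured TCP pose, the force and the opening at its end, in the units of the state.
- robot.read_state(): the state, without advancing time (a new reading comes with each control period).
- robot.grab_frame(name): name is "side" or "top" or "wrist"; returns a dict with "frame" (420x560x3 uint8, red, green, blue), "mtx" (3x3 intrinsics, pixels), "view" (4x4, takes a point from world to camera coordinates). Camera axes: x right, y up, looking along -z (the intrinsics and any distortion apply to the point x, -y, -z); pixel columns grow to the right and rows downward; lengths in m; the calibration is good to about 2 mm. A picture is of the moment at which its call begins. There is no depth.
- robot.job_done(): hands the job in, once; it reports no verdict.
Trained networks look in a picture, given as the dict that the camera call returned (one of the last four; its "shot" number tells which), for a name from the list of things; names that differ only in an ending like _2 or _b are one class to them, and where a whole thing is asked for, a point or a joint stands for the part that bears it (a point fixed in the world has none). Each returns a list of dicts, best first, with "p" (0 to 1); they miss things now and then, are a little off and sometimes report something else, mostly with a low value. They report only what shows in the picture. A call takes as long as a camera call.
- robot.search_frame(picture, name): "point" ([x, y, z] in m, in world coordinates, good to about 4 mm: the middle of the surface that is visible of it).
- robot.cut_out(picture, name): "region" (420x560 bool, what is visible of it).
The state is a dict: "time_s": time; "joint_positions": joint angles; "dq": joint speeds; "tau": joint torques, N m; "position": TCP position; "eef_rot": TCP orientation; "force": force on the tool from outside, world axes, zero at the start; "moment": the same for the moment, N m; "grip_width": opening from 0.0 (shut) to 1.0 (fully open).
Only numpy, scipy, OpenCV 4.12 (cv2) and the standard library are available. Lean on these libraries where they do the work, as an engineer would, in place of code of your own. Each camera call takes 0.05 s, during which the arm holds its last target.

## Working session

There is one attempt and no reset: what is moved stays moved. The work goes in short steps, Python scripts to look and compute and a shell command to move; the robot and the scene stay as the last step left them, time stands still between calls to the robot, and variables do not carry over. Pictures are saved under pics/ and viewed, and the job is handed in when it is done.

```bash
ls; mkdir -p pics; python3 - <<'E'
from bench import robot
import cv2
print(robot.read_state()); print(robot.grip_depth)
for n in ["side","top","wrist"]:
    f=robot.grab_frame(n); cv2.imwrite(f"pics/{n}0.png",f["frame"][:,:,::-1]); print(n,f["mtx"].tolist(),f["view"].round(4).tolist(),[k for k in f])
    for t in ["rack","syringe_a","thumb_a","mid_a","lamp_bar","reject_bin","signoff_top","stain_vial","drop_bottle","block_puck"]:
        try: print(t,[(d["point"].round(3).tolist() if hasattr(d["point"],'round') else d["point"],round(float(d["p"]),2)) for d in robot.search_frame(f,t)])
        except Exception as e: print(t,e)
E
```

```text
pics
{'time_s': 0.0, 'joint_positions': array([ 1.05750989e+00,  5.28482735e-01,  1.43392584e+00, -1.08216762e-05,
        1.18136678e+00, -1.78492824e-01]), 'dq': array([-0.00126926,  0.00068349, -0.00085154, -0.00042852, -0.00124498,
        0.0009634 ]), 'tau': array([ 1.65426968e-04, -4.40042710e+01, -1.76591098e+01,  6.32177596e-02,
        5.82849118e-02, -1.38368659e-04]), 'position': array([0.20496087, 0.58965451, 0.22155396]), 'eef_rot': array([-3.65298356e-04,  1.66613982e-01,  9.86021597e-01, -1.02841304e-03]), 'force': array([-0.24889171,  0.20176896,  0.07325141]), 'moment': array([-0.00211863, -0.0190425 , -0.00383857]), 'grip_width': 0.9997196181049857}
-0.0187
side [[442.1827754836596, 0.0, 277.979954703514], [0.0, 442.1827754836596, 206.80529525153634], [0.0, 0.0, 1.0]] [[0.8976, -0.4403, 0.0235, -0.4937], [0.1925, 0.4392, 0.8775, -0.2641], [-0.3967, -0.7831, 0.4789, -1.0523], [0.0, 0.0, 0.0, 1.0]] ['frame', 'mtx', 'view', 'shot']
rack [([0.4986, -0.3009, 0.0456], 0.84)]
syringe_a [([0.5078, -0.3124, 0.1182], 0.93), ([0.4419, -0.3105, 0.1126], 0.61), ([0.565, -0.3171
[... 1150 characters left out ...]
, 0.82), ([0.5033, -0.2795, 0.106], 0.28)]
signoff_top [([0.467, 0.021, 0.0555], 0.49), ([0.5046, -0.2904, 0.0948], 0.32), ([0.5676, -0.2915, 0.0983], 0.3)]
stain_vial [([0.4232, 0.1069, 0.0495], 0.64)]
drop_bottle [([0.5292, -0.1259, 0.0483], 0.49)]
block_puck [([0.4112, -0.1362, 0.0152], 0.47)]
wrist [[367.46464360166686, 0.0, 273.9701313521764], [0.0, 367.46464360166686, 204.1186945610637], [0.0, 0.0, 1.0]] [[0.3284, 0.9445, -0.0002, -0.625], [-0.9132, 0.3174, -0.2556, 0.032], [-0.2413, 0.0841, 0.9668, -0.3907], [0.0, 0.0, 0.0, 1.0]] ['frame', 'mtx', 'view', 'shot']
rack []
syringe_a []
thumb_a []
mid_a []
lamp_bar []
reject_bin []
signoff_top []
stain_vial []
drop_bottle []
block_puck []
```

View pics/side0.png

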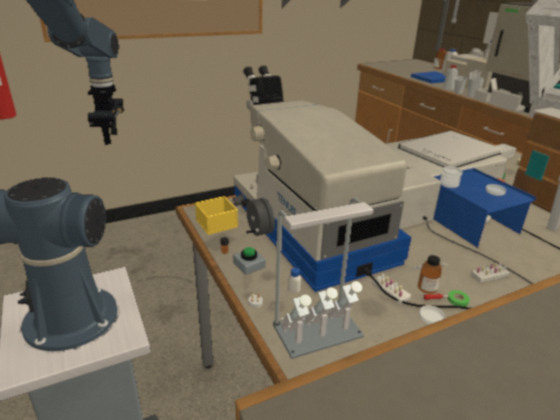

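View pics/top0.png

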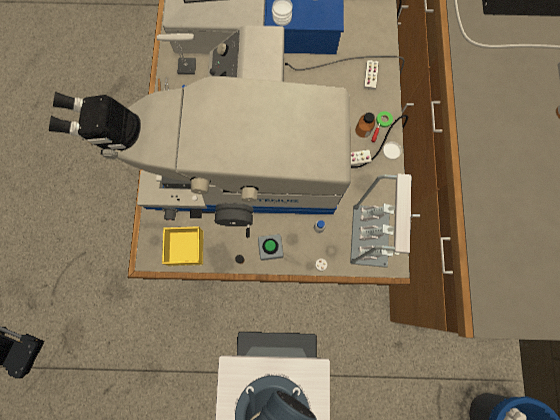

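View pics/wrist0.png

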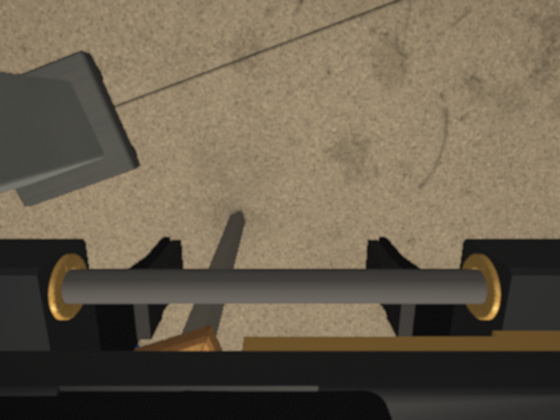

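```bash
python3 - <<'E'
import cv2
a=cv2.imread("pics/side0.png")[195:365,255:385]; cv2.imwrite("pics/sz.png",cv2.resize(a,None,fx=4.5/1.3,fy=4.5/1.3,interpolation=cv2.INTER_CUBIC))
a=cv2.imread("pics/top0.png")[165:275,335:425]; cv2.imwrite("pics/tz.png",cv2.resize(a,None,fx=5,fy=5,interpolation=cv2.INTER_CUBIC))
E
```

```text
(no output)
```

View pics/sz.png

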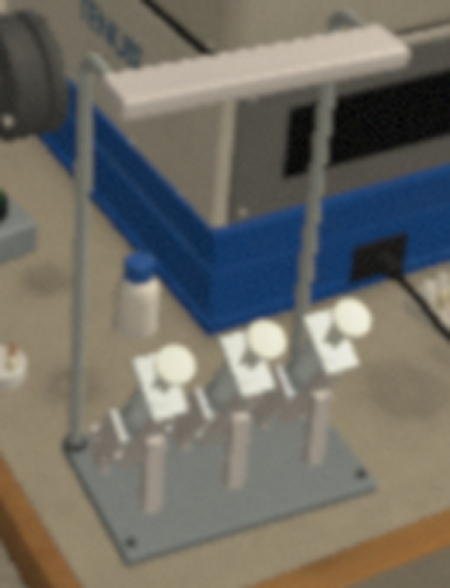

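View pics/tz.png

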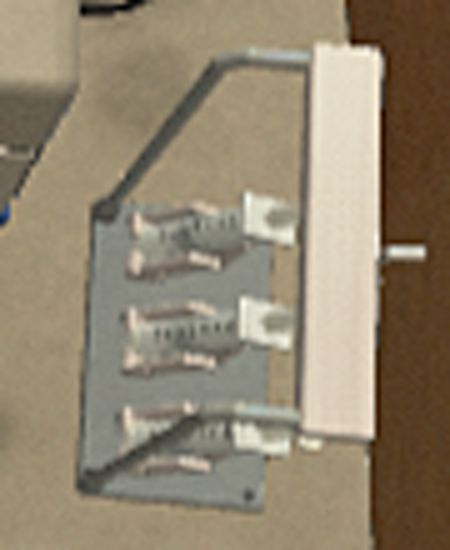

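```bash
cat > h.py <<'E'
import numpy as np
from scipy.spatial.transform import Rotation as R
def proj(K,V,P):
    P=np.atleast_2d(P); c=P@V[:3,:3].T+V[:3,3]; q=np.c_[c[:,0]/-c[:,2],-c[:,1]/-c[:,2]]
    return q*[K[0,0],K[1,1]]+[K[0,2],K[1,2]]
def ray(K,V,uv):
    d=np.array([(uv[0]-K[0,2])/K[0,0],-(uv[1]-K[1,2])/K[1,1],-1.]); Rm=V[:3,:3]
    return -Rm.T@V[:3,3],Rm.T@d
def onz(K,V,uv,z):
    o,d=ray(K,V,uv); return o+d*(z-o[2])/d[2]
def st(robot):
    s=robot.read_state(); q=s["eef_rot"]; return s,R.from_quat([q[1],q[2],q[3],q[0]])
Rk=None
E
python3 - <<'E'
from bench import robot
from h import *
import pickle
from scipy.optimize import least_squares
F={n:robot.grab_frame(n) for n in("side","top")}
pickle.dump({n:(F[n]["mtx"],F[n]["view"]) for n in F},open("cal.pkl","wb"))
S=lambda u,v:(255+u/3.4615,195+v/3.4615); T=lambda u,v:(335+u/5,165+v/5)
def feats(p):
    x0,y0,yaw,pc=p[:4]
    th=[0.139-t for t in p[4:7]]
    rk=[]; 
    a=np.radians(30); ax=np.array([-np.sin(a),0,np.cos(a)])
    side=[(24,84,3,76,441),(pc+56,92,4,67,452),(pc-56,92,4,137,562),(pc-56,-92,4,373,488),(-47,92,308,122,115),(-47,-92,308,407,58)]
    top=[(24,-84,3,105,210),(24,84,3,92,482),(pc+56,92,4,82,493),(pc-56,92,4,262,510),(-13,-92,322,312,43),(-47,-92,322,380,48),(-47,92,322,375,437),(-13,92,322,300,437)]
    th3=[(np.array([0,y,.03])+ax*h) for y,h in zip((.06,0,-.06),th)]
    s=[np.r_[np.array(f[:3])/1e3] for f in side]+th3; so=[S(*f[3:]) for f in side]+[S(176,366),S(266,340),S(352,318)]
    t=[np.array(f[:3])/1e3 for f in top]; to=[T(*f[3:]) for f in top]
    c,sn=np.cos(yaw),np.sin(yaw); M=np.array([[c,-sn,0],[sn,c,0],[0,0,1]])
    W=lambda P:np.array(P)@M.T+[x0,y0,0]
    f=lambda P:P
    r=np.r_[proj(F["side"]["mtx"],F["side"]["view"],W(s))-so, proj(F["top"]["mtx"],F["top"]["view"],W(t))-to]
    return r,W(th3)
def res(p):
    # pc in mm
    return feats(p)[0].ravel()
r=least_squares(res,[.5,-.27,np.pi/2,0,0,0,0],x_scale=[.01,.01,.1,10,.01,.01,.01],loss="soft_l1")
print(r.x.round(4)); print(r.fun.reshape(-1,2).round(1).tolist()); print(feats(r.x)[1].round(4))
for n,uvs in dict(side=[(249,253)],top=[(270,246)]).items():
    for uv in uvs: print(n,onz(F[n]["mtx"],F[n]["view"],uv,.05).round(4))
for n in F:
    for t in ["reject_bin","signoff_top"]:
        for d in robot.cut_out(F[n],t)[:2]:
            v,u=np.nonzero(d["region"]); print(n,t,round(float(d["p"]),2),len(u),u.mean(),v.mean(),u.min(),u.max(),v.min(),v.max())
K,V=F["top"]["mtx"],F["top"]["view"]
for uv in [(162,228),(201,227),(202,265),(163,265)]: print(onz(K,V,uv,.065).round(3))
E
```

```text
[ 5.13700e-01 -2.61800e-01  1.51230e+00 -2.53796e+01  5.00000e-03
  2.20000e-03  2.40000e-03]
[[-0.7, 3.8], [-2.3, -0.7], [-2.9, 2.2], [1.8, 0.5], [0.0, 3.2], [0.4, 2.8], [-0.2, -0.2], [-0.1, -0.0], [-0.3, -0.3], [-1.0, 0.2], [-0.7, -0.4], [-0.9, -0.2], [0.2, -0.4], [-0.9, -1.0], [0.2, -0.8], [0.4, 0.1], [0.1, -1.2]]
[[ 0.4499 -0.3251  0.146 ]
 [ 0.5097 -0.33    0.1485]
 [ 0.5696 -0.3335  0.1483]]
side [0.4638 0.0082 0.05  ]
top [0.4637 0.0171 0.05  ]
side reject_bin 0.7 1243 215.43041029766692 214.94207562349155 195 237 197 235
side signoff_top 0.54 64 248.515625 251.0 244 253 247 255
top reject_bin 0.71 1526 182.42005242463958 246.32765399737877 162 203 226 265
top reject_bin 0.25 3066 382.1989562948467 225.78604044357468 350 411 175 267
top signoff_top 0.49 67 269.910447761194 245.91044776119404 266 274 242 250
[0.506 0.333 0.065]
[0.512 0.22  0.065]
[0.402 0.209 0.065]
[0.399 0.32  0.065]
```

```bash
python3 -m crank '[{"dp":[-23,-30,-5],"turn":[0,0,0],"claw":1},{"dp":[-23,-30,-5],"turn":[0,0,0],"claw":1},{"dp":[-23,-30,-5],"turn":[0,0,0],"claw":1},{"dp":[-23,-30,-5],"turn":[0,0,0],"claw":1},{"dp":[-23,-30,-5],"turn":[0,0,0],"claw":1},{"dp":[-23,-30,-5],"turn":[0,0,0],"claw":1},{"dp":[-23,-30,-5],"turn":[0,0,0],"claw":1},{"dp":[-23,-30,-5],"turn":[0,0,0],"claw":1},{"dp":[-23,-30,-5],"turn":[0,0,0],"claw":1},{"dp":[-23,-30,-5],"turn":[0,0,0],"claw":1},{"dp":[-23,-30,-5],"turn":[0,0,0],"claw":1},{"dp":[-23,-30,-5],"turn":[0,0,0],"claw":1}]'
cat >> h.py <<'E'
def goto(robot,P,Rt=None,pos0=None,R0=None):
    """print the dp (tool mm) for pure translation, and turn after"""
    s,r=st(robot)
    d=r.inv().apply(np.array(P)-s["position"])*1e3
    print("t",round(s["time_s"],2),"pos",s["position"].round(4),"dp",d.round(1),"norm",np.linalg.norm(d).round(1))
    if Rt is not None:
        v=(r.inv()*Rt).as_rotvec(degrees=True); print("turn",v.round(2),np.linalg.norm(v).round(1))
    return d
E
python3 - <<'E'
from bench import robot
from h import *
goto(robot,[.40,-.02,.32]); print(robot.read_state()["joint_positions"].round(3))
E
```

```text
time_s: 2.95
position: [0.3479, 0.1579, 0.2831]
eef_rot: [0.001, 0.166, 0.986, 0.0]
force: [0.7, -0.8, -0.2]
grip_width: 0.177
t 2.95 pos [0.3479 0.1579 0.2831] dp [-107.6 -151.   -36.8] norm 189.0
[ 0.131  0.102  1.91   0.     1.128 -1.105]
```

```bash
python3 -m crank '[{"dp":[-21.5,-30,-14],"turn":[0,0,0],"claw":1},{"dp":[-21.5,-30,-14],"turn":[0,0,0],"claw":1},{"dp":[-21.5,-30,-14],"turn":[0,0,0],"claw":1},{"dp":[-21.5,-30,-14],"turn":[0,0,0],"claw":1},{"dp":[-21.5,-30,-14],"turn":[0,0,0],"claw":1},{"dp":[-14,-34,-12],"turn":[0,0,0],"claw":1},{"dp":[-14,-34,-12],"turn":[0,0,0],"claw":1},{"dp":[-14,-34,-12],"turn":[0,0,0],"claw":1},{"dp":[-14,-34,-12],"turn":[0,0,0],"claw":1}]'
python3 - <<'E'
from bench import robot
from h import *
goto(robot,[.44,-.42,.45]); print(robot.read_state()["joint_positions"].round(3))
E
```

```text
time_s: 3.7
position: [0.4078, -0.166, 0.4014]
eef_rot: [0.0, 0.167, 0.986, -0.0]
force: [0.0, 0.3, 0.4]
grip_width: 0.005
t 3.7 pos [ 0.4078 -0.166   0.4014] dp [-114.  -229.2  -48.5] norm 260.6
[-0.642  0.081  1.591  0.     1.468 -1.877]
```

```bash
python3 -m crank '[{"dp":[-16,-33,-7],"turn":[0,0,0],"claw":1},{"dp":[-16,-33,-7],"turn":[0,0,0],"claw":1},{"dp":[-16,-33,-7],"turn":[0,0,0],"claw":1},{"dp":[-16,-33,-7],"turn":[0,0,0],"claw":1},{"dp":[-16,-33,-7],"turn":[0,0,0],"claw":1},{"dp":[-16,-33,-7],"turn":[0,0,0],"claw":1},{"dp":[-16,-33,-7],"turn":[0,0,0],"claw":1}]' && python3 -m crank '[{"dp":[0,0,0],"turn":[0,0,6.7],"claw":1},{"dp":[0,0,0],"turn":[0,0,6.7],"claw":1},{"dp":[0,0,0],"turn":[0,0,6.7],"claw":1},{"dp":[0,0,0],"turn":[0,0,6.7],"claw":1},{"dp":[0,0,0],"turn":[0,0,6.7],"claw":1},{"dp":[0,0,0],"turn":[0,0,6.7],"claw":1},{"dp":[0,0,0],"turn":[0,0,6.7],"claw":1},{"dp":[0,0,0],"turn":[0,0,6.7],"claw":1},{"dp":[0,0,0],"turn":[0,0,6.7],"claw":1},{"dp":[0,0,0],"turn":[0,0,6.7],"claw":1},{"dp":[0,0,0],"turn":[0,0,6.7],"claw":1}]'
cat >> h.py <<'E'
YAW=1.5123; ORG=np.array([.5137,-.2618,0])
def rackR(): return R.from_euler("z",YAW)
def axis(lean=30):
    a=np.radians(lean); return rackR().apply([-np.sin(a),0,np.cos(a)])
def toolR(lean=30):
    z=-axis(lean); y=-rackR().apply([0,1,0]); x=np.cross(y,z); return R.from_matrix(np.c_[x,y,z])
def along(yk,h): return ORG+rackR().apply([0,yk,.03])+axis()*h
E
python3 - <<'E'
from bench import robot
from h import *
goto(robot,along(.06,.139+.08),toolR(35)); print(robot.read_state()["joint_positions"].round(3))
E
```

```text
time_s: 4.28
position: [0.4378, -0.4209, 0.4499]
eef_rot: [0.0, 0.167, 0.986, 0.0]
force: [0.6, -0.6, -0.3]
grip_width: 0.002
time_s: 5.2
position: [0.438, -0.4191, 0.4495]
eef_rot: [-0.0, 0.727, 0.687, 0.0]
force: [0.5, 0.0, 0.3]
grip_width: 0.005
t 5.2 pos [ 0.438  -0.4191  0.4495] dp [ 51.9   6.5 229.8] norm 235.7
turn [-0.05 34.99  0.13] 35.0
[-0.948  0.338  1.132  0.     1.672 -0.891]
```

```bash
python3 -m crank '[{"dp":[0,0,0],"turn":[0,7,0],"claw":1},{"dp":[0,0,0],"turn":[0,7,0],"claw":1},{"dp":[0,0,0],"turn":[0,7,0],"claw":1},{"dp":[0,0,0],"turn":[0,7,0],"claw":1},{"dp":[0,0,0],"turn":[0,7,0],"claw":1},{"dp":[0,0,0],"turn":[0,0,0],"claw":1}]'
python3 - <<'E'
from bench import robot
from h import *
import cv2,pickle
goto(robot,along(.06,.139+.08),toolR(35)); print(robot.read_state()["joint_positions"].round(3))
for n in("wrist","side"):
    f=robot.grab_frame(n); cv2.imwrite(f"pics/{n}1.png",f["frame"][:,:,::-1])
    if n=="wrist":
        pickle.dump(f,open("w1.pkl","wb")); print([(proj(f["mtx"],f["view"],along(y,h))).round(0).tolist() for y in(.06,0,-.06) for h in (.139,.1)])
        for t in("thumb_a","lamp_bar"):
            print(t,[(np.round(d["point"],4).tolist(),round(float(d["p"]),2)) for d in robot.search_frame(f,t)])
E
```

```text
time_s: 5.7
position: [0.4368, -0.4226, 0.444]
eef_rot: [-0.211, 0.692, 0.654, 0.22]
force: [-0.8, -0.4, -1.9]
grip_width: 0.009
t 5.7 pos [ 0.4368 -0.4226  0.444 ] dp [-85.    8.6 214.9] norm 231.2
turn [-0.35 -0.49 -0.01] 0.6
[-1.102  0.589  0.872  0.364  2.203 -0.907]
[[[280.0, 235.0]], [[280.0, 228.0]], [[326.0, 235.0]], [[322.0, 228.0]], [[372.0, 235.0]], [[365.0, 228.0]]]
thumb_a [([0.569, -0.3304, 0.1493], 0.79), ([0.448, -0.3255, 0.1456], 0.64), ([0.5067, -0.3231, 0.1513], 0.49)]
lamp_bar [([0.5111, -0.2887, 0.3211], 0.59), ([0.5069, -0.3287, 0.1516], 0.4), ([0.5655, -0.3088, 0.122], 0.24)]
```

View pics/wrist1.png

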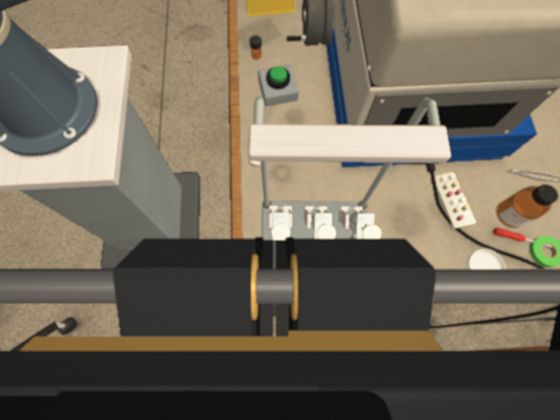

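View pics/side1.png

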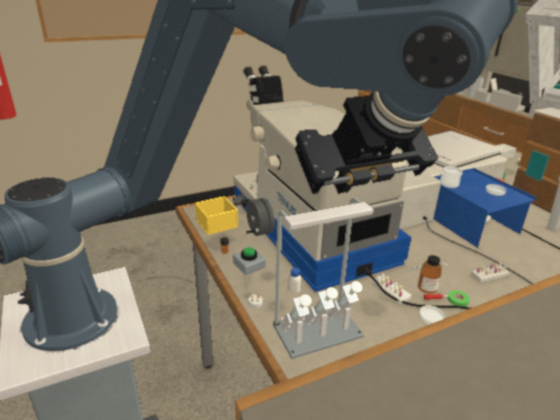

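```bash
python3 -m crank '[{"dp":[0,0,0],"turn":[0,-3.5,0],"claw":1},{"dp":[0,0,0],"turn":[0,0,0],"claw":1}]'
python3 - <<'E'
from bench import robot
from h import *
goto(robot,along(.06,.139+.03),toolR(31)); print(robot.read_state()["force"])
E
```

```text
time_s: 6.07
position: [0.4388, -0.417, 0.4533]
eef_rot: [-0.184, 0.697, 0.665, 0.195]
force: [0.1, 0.2, 1.3]
grip_width: 0.004
t 6.07 pos [ 0.4388 -0.417   0.4533] dp [-79.    5.6 275.7] norm 286.9
turn [-0.17 -0.1   0.66] 0.7
[0.08575266 0.21467423 1.30963197]
```

```bash
python3 -m crank '[{"dp":[-40,0,0],"turn":[0,0,0.6],"claw":1},{"dp":[-39,5,0],"turn":[0,0,0],"claw":1},{"dp":[0,0,35],"turn":[0,0,0],"claw":1},{"dp":[0,0,35],"turn":[0,0,0],"claw":1},{"dp":[0,0,35],"turn":[0,0,0],"claw":1},{"dp":[0,0,35],"turn":[0,0,0],"claw":1},{"dp":[0,0,35],"turn":[0,0,0],"claw":1},{"dp":[0,0,35],"turn":[0,0,0],"claw":1},{"dp":[0,0,30],"turn":[0,0,0],"claw":1},{"dp":[0,0,20],"turn":[0,0,0],"claw":1},{"dp":[0,0,10],"turn":[0,0,0],"claw":1},{"dp":[0,0,0],"turn":[0,0,0],"claw":1}]'
python3 - <<'E'
from bench import robot
from h import *
import cv2
goto(robot,along(.06,.139),toolR(31)); print(robot.read_state()["force"],robot.read_state()["joint_positions"].round(2))
for n in("wrist","side"):
    f=robot.grab_frame(n); cv2.imwrite(f"pics/{n}2.png",f["frame"][:,:,::-1])
    print([(proj(f["mtx"],f["view"],along(y,h))).round(0).tolist() for y in(.06,0,-.06) for h in (.139,.1)])
E
```

```text
time_s: 7.07
position: [0.4464, -0.3435, 0.1779]
eef_rot: [-0.189, 0.7, 0.66, 0.196]
force: [0.5, 1.0, 0.7]
grip_width: 0.006
t 7.07 pos [ 0.4464 -0.3435  0.1779] dp [-0.8  2.6 31.8] norm 32.0
turn [-0.37 -0.61 -0.13] 0.7
[0.47955421 0.96527827 0.70541414] [-1.02  0.69  1.39  0.3   1.53 -1.05]
[[[278.0, 237.0]], [[277.0, 219.0]], [[385.0, 237.0]], [[368.0, 219.0]], [[492.0, 237.0]], [[458.0, 219.0]]]
[[[306.0, 300.0]], [[301.0, 306.0]], [[332.0, 293.0]], [[326.0, 300.0]], [[357.0, 286.0]], [[350.0, 293.0]]]
```

View pics/wrist2.png

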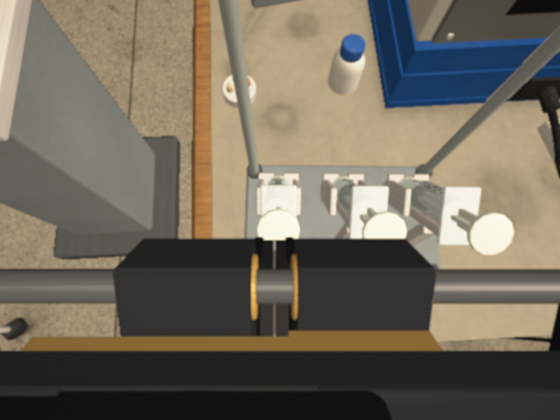

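View pics/side2.png

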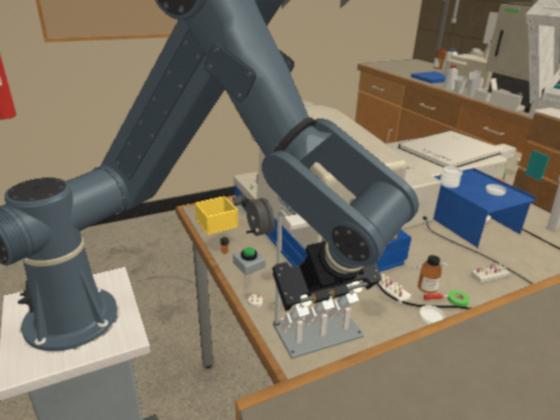

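```bash
python3 -m crank '[{"dp":[1.5,2.6,12],"turn":[0,0,0],"claw":1},{"dp":[0,0,12],"turn":[0,0,0],"claw":1},{"dp":[0,0,6],"turn":[0,0,0],"claw":1},{"dp":[0,0,3],"turn":[0,0,0],"claw":1},{"dp":[0,0,3],"turn":[0,0,0],"claw":1},{"dp":[0,0,3],"turn":[0,0,0],"claw":1},{"dp":[0,0,3],"turn":[0,0,0],"claw":1},{"dp":[0,0,0],"turn":[0,0,0],"claw":1}]'
python3 -m crank '[{"dp":[0,0,2],"turn":[0,0,0],"claw":1},{"dp":[0,0,1],"turn":[0,0,0],"claw":1}]'
python3 -m crank '[{"dp":[0,0,2],"turn":[0,0,0],"claw":1},{"dp":[0,0,0],"turn":[0,0,0],"claw":1}]'
python3 - <<'E'
from bench import robot
from h import *
goto(robot,along(.06,.109),toolR(31)); print(robot.read_state()["force"])
E
```

```text
time_s: 7.83
position: [0.4503, -0.3234, 0.1431]
eef_rot: [-0.187, 0.701, 0.66, 0.196]
force: [0.1, -0.6, 0.6]
grip_width: 0.003
time_s: 8.0
position: [0.4504, -0.3219, 0.1406]
eef_rot: [-0.187, 0.701, 0.66, 0.196]
force: [0.5, -1.2, 1.1]
grip_width: 0.004
time_s: 8.17
position: [0.4502, -0.3202, 0.1386]
eef_rot: [-0.188, 0.701, 0.66, 0.196]
force: [-1.1, -1.4, 2.0]
grip_width: 0.012
t 8.17 pos [ 0.4502 -0.3202  0.1386] dp [-1.  0. 16.] norm 16.1
turn [-0.25 -0.49 -0.2 ] 0.6
[-1.13935954 -1.41399227  2.00172442]
```

```bash
for i in 1 2; do python3 -m crank '[{"dp":[0,0,2],"turn":[0,0,0],"claw":1},{"dp":[0,0,0],"turn":[0,0,0],"claw":1}]'; done
python3 - <<'E'
from bench import robot
from h import *
goto(robot,along(.06,.109),toolR(31)); print(robot.read_state()["force"])
E
```

```text
time_s: 8.33
position: [0.4507, -0.3201, 0.1374]
eef_rot: [-0.187, 0.701, 0.66, 0.196]
force: [-0.4, -2.7, 3.7]
grip_width: 0.005
time_s: 8.5
position: [0.4511, -0.3203, 0.137]
eef_rot: [-0.186, 0.701, 0.66, 0.195]
force: [-1.0, -5.6, 9.9]
grip_width: 0.004
t 8.5 pos [ 0.4511 -0.3203  0.137 ] dp [-0.1 -0.9 14.7] norm 14.8
turn [-0.09 -0.28 -0.14] 0.3
[-0.95552969 -5.60482052  9.91844932]
```

```bash
for i in 1 2; do python3 -m crank '[{"dp":[0,0,2],"turn":[0,0,0],"claw":1},{"dp":[0,0,0],"turn":[0,0,0],"claw":1},{"dp":[0,0,0],"turn":[0,0,0],"claw":1}]'; done
python3 - <<'E'
from bench import robot
from h import *
goto(robot,along(.06,.109),toolR(31)); print(robot.read_state()["force"])
E
```

```text
time_s: 8.75
position: [0.4514, -0.3204, 0.1368]
eef_rot: [-0.185, 0.701, 0.66, 0.195]
force: [-2.6, -8.0, 17.1]
grip_width: 0.01
time_s: 9.0
position: [0.4517, -0.3205, 0.1366]
eef_rot: [-0.184, 0.701, 0.66, 0.195]
force: [-3.5, -11.2, 24.8]
grip_width: 0.003
t 9.0 pos [ 0.4517 -0.3205  0.1366] dp [ 0.3 -1.6 14.5] norm 14.6
turn [ 0.06 -0.09 -0.08] 0.1
[ -3.46964196 -11.18201018  24.82832821]
```

```bash
python3 -m crank '[{"dp":[0,0,-10],"turn":[0,0,0],"claw":1},{"dp":[0,0,-25],"turn":[0,0,0],"claw":1},{"dp":[0,0,-25],"turn":[0,0,0],"claw":1},{"dp":[0,30,0],"turn":[0,0,0],"claw":1},{"dp":[0,30,0],"turn":[0,0,0],"claw":1},{"dp":[0,0,0],"turn":[0,0,0],"claw":1},{"dp":[0,0,0],"turn":[0,0,0],"claw":1}]'
python3 - <<'E'
from bench import robot
from h import *
goto(robot,along(0,.139),toolR(31)); print(robot.read_state()["force"])
E
```

```text
time_s: 9.58
position: [0.5091, -0.3497, 0.1818]
eef_rot: [-0.189, 0.7, 0.66, 0.196]
force: [-0.1, 0.6, -0.7]
grip_width: 0.003
t 9.58 pos [ 0.5091 -0.3497  0.1818] dp [-0.7 -0.3 36.5] norm 36.5
turn [-0.39 -0.58 -0.12] 0.7
[-0.10796813  0.62093014 -0.65195965]
```

```bash
python3 -m crank '[{"dp":[1,0,12],"turn":[0,0,0],"claw":1},{"dp":[0,0,12],"turn":[0,0,0],"claw":1},{"dp":[0,0,8],"turn":[0,0,0],"claw":1},{"dp":[0,0,4],"turn":[0,0,0],"claw":1},{"dp":[0,0,4],"turn":[0,0,0],"claw":1},{"dp":[0,0,4],"turn":[0,0,0],"claw":1},{"dp":[0,0,4],"turn":[0,0,0],"claw":1},{"dp":[0,0,2],"turn":[0,0,0],"claw":1},{"dp":[0,0,0],"turn":[0,0,0],"claw":1}]'
for i in 1 2; do python3 -m crank '[{"dp":[0,0,2],"turn":[0,0,0],"claw":1},{"dp":[0,0,2],"turn":[0,0,0],"claw":1},{"dp":[0,0,0],"turn":[0,0,0],"claw":1}]'; done
python3 - <<'E'
from bench import robot
from h import *
goto(robot,along(0,.109),toolR(31)); print(robot.read_state()["force"])
E
```

```text
time_s: 10.33
position: [0.5101, -0.3239, 0.1405]
eef_rot: [-0.188, 0.701, 0.66, 0.196]
force: [0.1, -0.9, -0.2]
grip_width: 0.003
time_s: 10.58
position: [0.5104, -0.322, 0.137]
eef_rot: [-0.188, 0.701, 0.66, 0.196]
force: [0.9, -0.7, 1.8]
grip_width: 0.005
time_s: 10.83
position: [0.5103, -0.3197, 0.1335]
eef_rot: [-0.188, 0.701, 0.66, 0.196]
force: [-0.6, -0.5, 1.2]
grip_width: 0.005
t 10.83 pos [ 0.5103 -0.3197  0.1335] dp [-1.7  0.   9.6] norm 9.7
turn [-0.25 -0.49 -0.21] 0.6
[-0.60943731 -0.48068213  1.2221558 ]
```

```bash
python3 -m crank '[{"dp":[0,0,2],"turn":[0,0,0],"claw":1},{"dp":[0,0,2],"turn":[0,0,0],"claw":1},{"dp":[-1,0,2],"turn":[0,0,0],"claw":1},{"dp":[0,0,0],"turn":[0,0,0],"claw":1}]';
for i in 1 2 3; do python3 -m crank '[{"dp":[0,0,2],"turn":[0,0,0],"claw":1},{"dp":[0,0,0],"turn":[0,0,0],"claw":1},{"dp":[0,0,0],"turn":[0,0,0],"claw":1}]'; done
python3 - <<'E'
from bench import robot
from h import *
goto(robot,along(0,.109),toolR(31)); print(robot.read_state()["force"])
E
```

```text
time_s: 11.17
position: [0.5104, -0.3168, 0.1278]
eef_rot: [-0.189, 0.701, 0.659, 0.196]
force: [-0.0, -0.2, 1.7]
grip_width: 0.005
time_s: 11.42
position: [0.5104, -0.3162, 0.1261]
eef_rot: [-0.188, 0.701, 0.66, 0.196]
force: [-1.7, -0.1, 1.0]
grip_width: 0.006
time_s: 11.67
position: [0.5105, -0.3153, 0.1245]
eef_rot: [-0.188, 0.701, 0.66, 0.196]
force: [-0.6, 0.7, 0.3]
grip_width: 0.002
time_s: 11.92
position: [0.5107, -0.3152, 0.1241]
eef_rot: [-0.187, 0.701, 0.66, 0.196]
force: [-1.0, -1.6, 5.8]
grip_width: 0.007
t 11.92 pos [ 0.5107 -0.3152  0.1241] dp [-0.7 -0.1 -0.8] norm 1.1
turn [-0.2  -0.43 -0.17] 0.5
[-1.02059653 -1.63475262  5.81917599]
```

```bash
for i in 1 2; do python3 -m crank '[{"dp":[0,0,2],"turn":[0,0,0],"claw":1},{"dp":[0,0,0],"turn":[0,0,0],"claw":1},{"dp":[0,0,0],"turn":[0,0,0],"claw":1}]'; done
python3 -m crank '[{"dp":[0,0,-10],"turn":[0,0,0],"claw":1},{"dp":[0,0,-25],"turn":[0,0,0],"claw":1},{"dp":[0,0,-35],"turn":[0,0,0],"claw":1},{"dp":[0,30,0],"turn":[0,0,0],"claw":1},{"dp":[0,30,0],"turn":[0,0,0],"claw":1},{"dp":[0,0,0],"turn":[0,0,0],"claw":1},{"dp":[0,0,0],"turn":[0,0,0],"claw":1}]'
python3 - <<'E'
from bench import robot
from h import *
goto(robot,along(-.06,.139),toolR(31)); print(robot.read_state()["force"])
E
```

```text
time_s: 12.17
position: [0.5109, -0.3153, 0.1239]
eef_rot: [-0.186, 0.701, 0.66, 0.195]
force: [-3.2, -3.7, 12.7]
grip_width: 0.006
time_s: 12.42
position: [0.5112, -0.3153, 0.1237]
eef_rot: [-0.185, 0.701, 0.66, 0.195]
force: [-3.8, -6.2, 19.0]
grip_width: 0.003
time_s: 13.0
position: [0.5694, -0.3519, 0.1781]
eef_rot: [-0.188, 0.7, 0.66, 0.195]
force: [-0.1, 0.5, -0.6]
grip_width: 0.005
t 13.0 pos [ 0.5694 -0.3519  0.1781] dp [ 0.1 -0.7 32.6] norm 32.6
turn [-0.33 -0.49 -0.12] 0.6
[-0.11420964  0.48571036 -0.62906927]
```

```bash
python3 -m crank '[{"dp":[1,-0.5,12],"turn":[0,0,0],"claw":1},{"dp":[0,0,12],"turn":[0,0,0],"claw":1},{"dp":[0,0,5],"turn":[0,0,0],"claw":1},{"dp":[0,0,4],"turn":[0,0,0],"claw":1},{"dp":[0,0,4],"turn":[0,0,0],"claw":1},{"dp":[0,0,4],"turn":[0,0,0],"claw":1},{"dp":[0,0,4],"turn":[0,0,0],"claw":1},{"dp":[0,0,2],"turn":[0,0,0],"claw":1},{"dp":[0,0,0],"turn":[0,0,0],"claw":1}]'
for i in 1 2; do python3 -m crank '[{"dp":[0,0,2],"turn":[0,0,0],"claw":1},{"dp":[0,0,2],"turn":[0,0,0],"claw":1},{"dp":[0,0,0],"turn":[0,0,0],"claw":1}]'; done
python3 - <<'E'
from bench import robot
from h import *
goto(robot,along(-.06,.109),toolR(31)); print(robot.read_state()["force"])
E
```

```text
time_s: 13.75
position: [0.5695, -0.3269, 0.1393]
eef_rot: [-0.188, 0.701, 0.66, 0.196]
force: [-0.3, -0.8, -0.2]
grip_width: 0.008
time_s: 14.0
position: [0.5697, -0.325, 0.1358]
eef_rot: [-0.188, 0.701, 0.66, 0.196]
force: [-0.0, -1.2, 0.7]
grip_width: 0.007
time_s: 14.25
position: [0.5697, -0.3227, 0.1322]
eef_rot: [-0.188, 0.701, 0.66, 0.196]
force: [-0.5, -1.7, 1.0]
grip_width: 0.006
t 14.25 pos [ 0.5697 -0.3227  0.1322] dp [-1.5  0.6  8.3] norm 8.4
turn [-0.26 -0.5  -0.21] 0.6
[-0.50389883 -1.65977376  0.98930758]
```

```bash
python3 -m crank '[{"dp":[0,0,2],"turn":[0,0,0],"claw":1},{"dp":[0,0,2],"turn":[0,0,0],"claw":1},{"dp":[-1,0,2],"turn":[0,0,0],"claw":1},{"dp":[0,0,0],"turn":[0,0,0],"claw":1}]';
for i in 1 2 3; do python3 -m crank '[{"dp":[0,0,2],"turn":[0,0,0],"claw":1},{"dp":[0,0,0],"turn":[0,0,0],"claw":1},{"dp":[0,0,0],"turn":[0,0,0],"claw":1}]'; done
python3 - <<'E'
from bench import robot
from h import *
goto(robot,along(-.06,.109),toolR(31)); print(robot.read_state()["force"])
E
```

```text
time_s: 14.58
position: [0.5699, -0.3198, 0.1266]
eef_rot: [-0.189, 0.701, 0.659, 0.196]
force: [0.6, 0.5, 0.9]
grip_width: 0.006
time_s: 14.83
position: [0.5698, -0.3191, 0.1249]
eef_rot: [-0.188, 0.701, 0.66, 0.196]
force: [0.1, 0.1, 0.9]
grip_width: 0.004
time_s: 15.08
position: [0.57, -0.3189, 0.1244]
eef_rot: [-0.188, 0.701, 0.66, 0.196]
force: [-1.5, -1.1, 5.1]
grip_width: 0.006
time_s: 15.33
position: [0.5703, -0.319, 0.1242]
eef_rot: [-0.187, 0.701, 0.66, 0.196]
force: [-2.2, -3.4, 9.9]
grip_width: 0.007
t 15.33 pos [ 0.5703 -0.319   0.1242] dp [-0.5  0.2 -0.6] norm 0.8
turn [-0.14 -0.37 -0.15] 0.4
[-2.24157251 -3.4447372   9.89928352]
```

```bash
python3 -m crank '[{"dp":[0,0,2],"turn":[0,0,0],"claw":1},{"dp":[0,0,0],"turn":[0,0,0],"claw":1},{"dp":[0,0,0],"turn":[0,0,0],"claw":1}]'
python3 -m crank '[{"dp":[0,0,-10],"turn":[0,0,0],"claw":0},{"dp":[0,0,-25],"turn":[0,0,0],"claw":0},{"dp":[0,0,-35],"turn":[0,0,0],"claw":0},{"dp":[0,-40,0],"turn":[0,-1,0],"claw":0},{"dp":[0,-40,0],"turn":[0,0,0],"claw":0},{"dp":[0,-40,0],"turn":[0,0,0],"claw":0},{"dp":[0,0,0],"turn":[0,0,0],"claw":0},{"dp":[0,0,0],"turn":[0,0,0],"claw":0}]'
python3 - <<'E'
from bench import robot
from h import *
import cv2
goto(robot,along(.06,.0593),toolR(30)); print(robot.read_state()["force"])
for n in("wrist","side","top"):
    f=robot.grab_frame(n); cv2.imwrite(f"pics/{n}3.png",f["frame"][:,:,::-1])
    print([(proj(f["mtx"],f["view"],along(y,h))).round(0).tolist() for y,h in((.06,.124),(0,.109),(-.06,.109))])
E
```

```text
time_s: 15.58
position: [0.5705, -0.319, 0.124]
eef_rot: [-0.186, 0.701, 0.66, 0.196]
force: [-3.9, -5.2, 16.3]
grip_width: 0.003
time_s: 16.25
position: [0.4467, -0.3455, 0.1804]
eef_rot: [-0.183, 0.704, 0.66, 0.19]
force: [-0.6, -1.1, 0.4]
grip_width: 0.474
t 16.25 pos [ 0.4467 -0.3455  0.1804] dp [ -0.6   2.4 114.7] norm 114.7
turn [-0.23 -0.59 -0.38] 0.7
[-0.57656426 -1.09096913  0.40112447]
[[[277.0, 226.0]], [[369.0, 218.0]], [[462.0, 218.0]]]
[[[304.0, 302.0]], [[328.0, 298.0]], [[352.0, 292.0]]]
[[[394.0, 250.0]], [[390.0, 229.0]], [[391.0, 208.0]]]
```

View pics/wrist3.png

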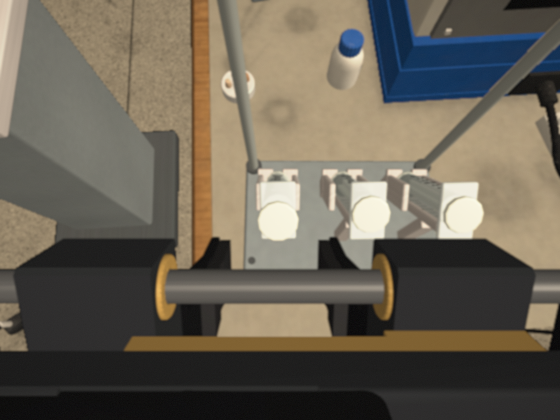

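View pics/side3.png

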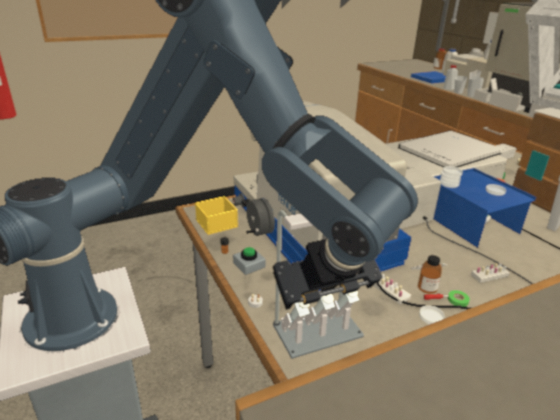

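View pics/top3.png

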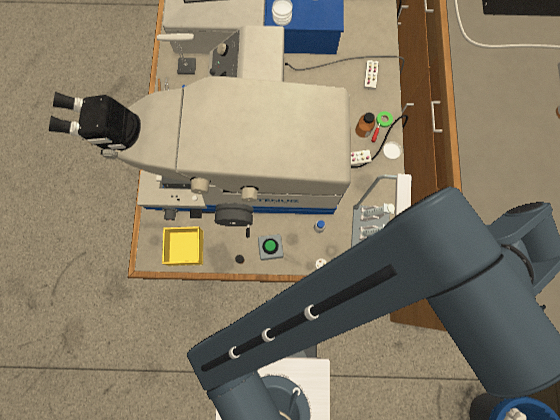

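```bash
python3 -m crank '[{"dp":[0,0,0],"turn":[0.3,2.8,0],"claw":0},{"dp":[0,0,0],"turn":[0,0,0],"claw":0},{"dp":[0,0,0],"turn":[0,0,0],"claw":0}]'
python3 - <<'E'
from bench import robot
from h import *
s,r=st(robot)
off=r.apply([.0025,0.0003,0])
G=along(.06,.078)+r.apply([0,0,.0187])+off
goto(robot,G+axis()*.115,toolR(33));goto(robot,G,toolR(33)); print("axis in tool",r.inv().apply(-axis()).round(3),s["force"],s["grip_width"],s["tau"].round(1))
E
```

```text
time_s: 16.65
position: [0.4494, -0.346, 0.1797]
eef_rot: [-0.2, 0.697, 0.657, 0.205]
force: [0.3, -0.1, -0.8]
grip_width: 0.503
t 16.65 pos [ 0.4494 -0.346   0.1797] dp [ 4.8 -0.6 -0.6] norm 4.9
turn [-0.57 -0.26 -0.17] 0.6
t 16.65 pos [ 0.4494 -0.346   0.1797] dp [ -1.7   0.6 114.2] norm 114.2
turn [-0.57 -0.26 -0.17] 0.6
axis in tool [-0.057  0.01   0.998] [ 0.28331167 -0.13155078 -0.7843914 ] 0.5027847961055634 [ -0.3 -47.9 -14.5   1.    1.8   0. ]
```

```bash
python3 -m crank '[{"dp":[4.8,-0.6,0],"turn":[0,0,0],"claw":0},{"dp":[0,0,0],"turn":[0,0,0],"claw":0},{"dp":[-0.9,0.2,15],"turn":[0,0,0],"claw":0},{"dp":[-0.9,0.2,15],"turn":[0,0,0],"claw":0},{"dp":[-0.9,0.2,15],"turn":[0,0,0],"claw":0},{"dp":[-0.6,0.1,10],"turn":[0,0,0],"claw":0},{"dp":[-0.6,0.1,10],"turn":[0,0,0],"claw":0},{"dp":[0,0,0],"turn":[0,0,0],"claw":0}]'
python3 - <<'E'
from bench import robot
from h import *
import cv2
s,r=st(robot)
off=r.apply([.0025,0.0003,0])
G=along(.06,.078)+r.apply([0,0,.0187])+off
goto(robot,G,toolR(33)); print(s["force"],s["tau"].round(1))
f=robot.grab_frame("wrist"); cv2.imwrite(f"pics/wrist4.png",f["frame"][:,:,::-1])
f=robot.grab_frame("top"); cv2.imwrite(f"pics/top4.png",f["frame"][:,:,::-1])
E
```

```text
time_s: 17.32
position: [0.4497, -0.3075, 0.1255]
eef_rot: [-0.202, 0.697, 0.657, 0.205]
force: [-0.4, 0.2, 0.3]
grip_width: 0.502
t 17.32 pos [ 0.4497 -0.3075  0.1255] dp [-4.3  1.9 47.7] norm 48.0
turn [-0.67 -0.45 -0.23] 0.8
[-0.36666712  0.22556015  0.26666978] [ -0.1 -47.7 -12.4   1.    1.6   0. ]
```

View pics/wrist4.png

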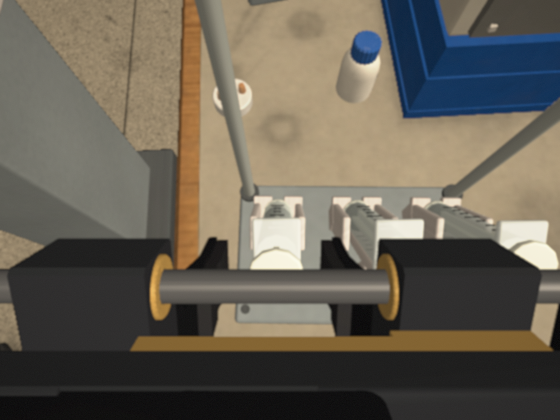

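View pics/top4.png

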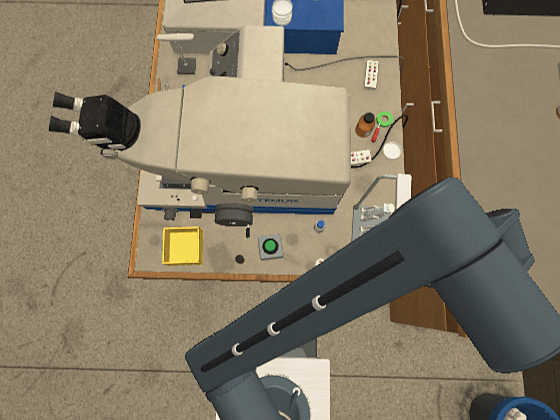

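```bash
python3 -m crank '[{"dp":[-1.2,0.5,12],"turn":[0,0,0],"claw":0},{"dp":[-1.2,0.5,12],"turn":[0,0,0],"claw":0},{"dp":[-1,0.5,10],"turn":[0,0,0],"claw":0},{"dp":[-0.5,0.2,8],"turn":[0,0,0],"claw":0},{"dp":[-0.4,0.2,5],"turn":[0,0,0],"claw":0},{"dp":[0,0,0],"turn":[0,0,0],"claw":0},{"dp":[0,0,0],"turn":[0,0,0],"claw":0}]'
python3 - <<'E'
from bench import robot
from h import *
import cv2
s,r=st(robot)
off=r.apply([.0025,0.0003,0])
G=along(.06,.078)+r.apply([0,0,.0187])+off
goto(robot,G,toolR(33)); print(s["force"],s["tau"].round(1))
f=robot.grab_frame("wrist"); cv2.imwrite(f"pics/wrist5.png",f["frame"][:,:,::-1])
E
```

```text
time_s: 18.0
position: [0.453, -0.2874, 0.0851]
eef_rot: [-0.2, 0.697, 0.657, 0.205]
force: [-0.2, -0.4, 0.3]
grip_width: 0.498
t 18.0 pos [ 0.453  -0.2874  0.0851] dp [ 1.1 -0.8  2.8] norm 3.2
turn [-0.54 -0.29 -0.21] 0.6
[-0.15742017 -0.42171358  0.29207247] [  0.1 -46.7  -9.8   0.9   1.8   0. ]
```

View pics/wrist5.png

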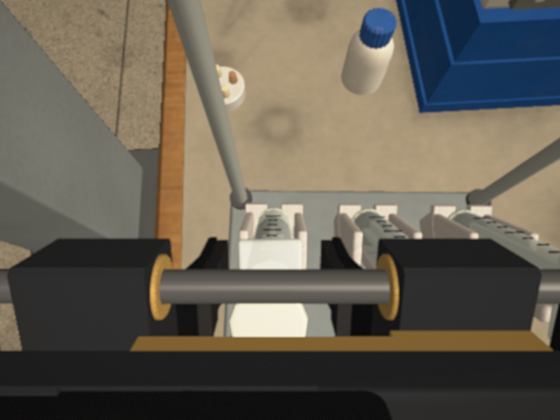

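```bash
python3 -m crank '[{"dp":[1,-0.9,0],"turn":[0,0,0],"claw":0},{"dp":[0,0,0],"turn":[0,0,0],"claw":1},{"dp":[0,0,0],"turn":[0,0,0],"claw":1},{"dp":[0,0,0],"turn":[0,0,0],"claw":1},{"dp":[0,0,0],"turn":[0,0,0],"claw":1},{"dp":[0,0,0],"turn":[0,0,0],"claw":1},{"dp":[0,0,0],"turn":[0,0,0],"claw":1}]'
python3 - <<'E'
from bench import robot
from h import *
s,r=st(robot)
print("axis in tool",r.inv().apply(axis()).round(3),s["force"],s["grip_width"]*87)
E
```

```text
time_s: 18.63
position: [0.4521, -0.2865, 0.0857]
eef_rot: [-0.2, 0.697, 0.657, 0.205]
force: [0.1, 0.4, 0.9]
grip_width: 0.26
axis in tool [ 0.057 -0.01  -0.998] [0.05500364 0.42772126 0.93422315] 22.63916686771979
```

```bash
python3 -m crank '[{"dp":[0.3,0,-5],"turn":[0,0,0],"claw":1},{"dp":[0.6,-0.1,-10],"turn":[0,0,0],"claw":1},{"dp":[0.6,-0.1,-10],"turn":[0,0,0],"claw":1},{"dp":[0.6,-0.1,-10],"turn":[0,0,0],"claw":1},{"dp":[0.9,-0.1,-15],"turn":[0,0,0],"claw":1},{"dp":[0.9,-0.1,-15],"turn":[0,0,0],"claw":1},{"dp":[0.9,-0.2,-20],"turn":[0,0,0],"claw":1},{"dp":[0.9,-0.2,-20],"turn":[0,0,0],"claw":1},{"dp":[0,0,-20],"turn":[0,0,0],"claw":1},{"dp":[0,0,-20],"turn":[0,0,0],"claw":1},{"dp":[0,0,0],"turn":[0,0,0],"claw":1}]'
python3 - <<'E'
from bench import robot
from h import *
import cv2
s,r=st(robot); print(s["force"],s["grip_width"]*87,s["joint_positions"].round(2))
for n in("wrist","side"):
    f=robot.grab_frame(n); cv2.imwrite(f"pics/{n}6.png",f["frame"][:,:,::-1])
goto(robot,[.45,-.45,.45],toolR(0))
E
```

```text
time_s: 19.55
position: [0.4492, -0.3655, 0.2137]
eef_rot: [-0.195, 0.698, 0.658, 0.204]
force: [0.0, -0.8, -0.3]
grip_width: 0.253
[ 0.01342044 -0.80786149 -0.31370431] 22.02019318189004 [-1.04  0.68  1.31  0.3   1.65 -1.03]
t 19.65 pos [ 0.4482 -0.3618  0.2106] dp [  57.5    4.8 -248.6] norm 255.2
turn [ -0.51 -33.19  -0.07] 33.2
```

View pics/wrist6.png

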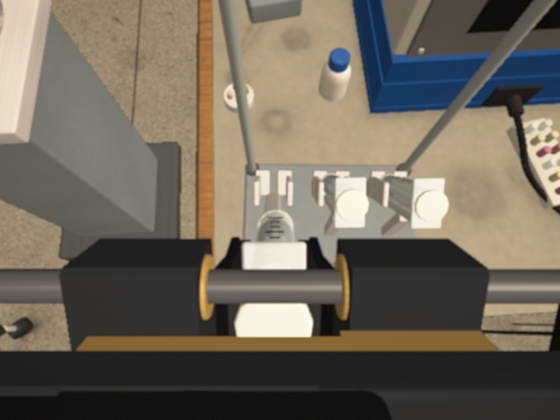

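View pics/side6.png

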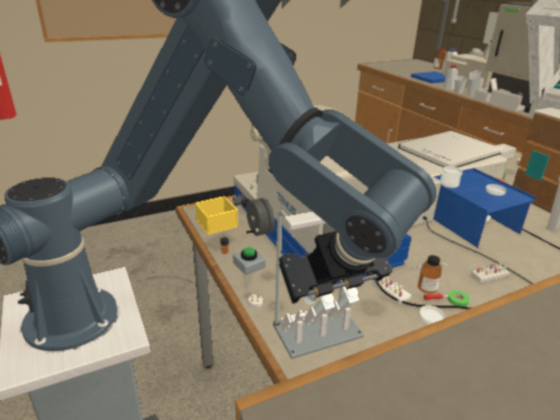

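```bash
python3 -m crank '[{"dp":[0,0,-35],"turn":[0,0,0],"claw":1},{"dp":[0,0,-35],"turn":[0,0,0],"claw":1},{"dp":[0,0,-35],"turn":[0,0,0],"claw":1},{"dp":[0,0,-35],"turn":[0,0,0],"claw":1},{"dp":[0,0,-35],"turn":[0,0,0],"claw":1},{"dp":[0,0,-35],"turn":[0,0,0],"claw":1},{"dp":[0,0,0],"turn":[0,-6.5,0],"claw":1},{"dp":[0,0,0],"turn":[0,-6.5,0],"claw":1},{"dp":[0,0,0],"turn":[0,-6.5,0],"claw":1},{"dp":[0,0,0],"turn":[0,-6.5,0],"claw":1},{"dp":[0,0,0],"turn":[0,-6.5,0],"claw":1},{"dp":[0,0,0],"turn":[0,0,0],"claw":1}]'
python3 - <<'E'
from bench import robot
from h import *
s,r=st(robot); print(s["force"],s["grip_width"]*87,s["joint_positions"].round(2)); print(r.as_matrix().round(3))
goto(robot,[.40,-.05,.46])
goto(robot,[.38,.2,.40])
E
```

```text
time_s: 20.65
position: [0.4437, -0.4706, 0.3854]
eef_rot: [-0.01, 0.725, 0.689, 0.002]
force: [-0.7, 0.7, -0.6]
grip_width: 0.254
[-0.70962428  0.73222944 -0.60353485] 22.116998192144205 [-0.99  0.44  1.13  0.    1.59 -0.94]
[[ 0.052  0.999 -0.011]
 [ 0.999 -0.051  0.017]
 [ 0.016 -0.011 -1.   ]]
t 20.65 pos [ 0.4437 -0.4706  0.3854] dp [418.9 -66.2 -67.1] norm 429.4
t 20.65 pos [ 0.4437 -0.4706  0.3854] dp [666.5 -98.3  -2.7] norm 673.7
```

```bash
python3 -m crank '[{"dp":[0,0,-8],"turn":[0,0,6.9],"claw":1},{"dp":[0,0,-8],"turn":[0,0,6.9],"claw":1},{"dp":[0,0,-8],"turn":[0,0,6.9],"claw":1},{"dp":[0,0,-8],"turn":[0,0,6.9],"claw":1},{"dp":[0,0,-8],"turn":[0,0,6.9],"claw":1},{"dp":[0,0,-8],"turn":[0,0,6.9],"claw":1},{"dp":[0,0,-8],"turn":[0,0,6.9],"claw":1},{"dp":[0,0,-8],"turn":[0,0,6.9],"claw":1},{"dp":[0,0,-8],"turn":[0,0,6.9],"claw":1},{"dp":[0,0,-8],"turn":[0,0,6.9],"claw":1},{"dp":[0,0,-8],"turn":[0,0,6.9],"claw":1},{"dp":[0,0,-8],"turn":[0,0,6.9],"claw":1}]'
python3 - <<'E'
from bench import robot
from h import *
s,r=st(robot); print(s["force"],s["grip_width"]*87,s["joint_positions"].round(2)); print(r.as_matrix().round(3))
goto(robot,[.41,-.05,.48])
goto(robot,[.40,.24,.40])
E
```

```text
time_s: 21.65
position: [0.444, -0.4778, 0.4797]
eef_rot: [-0.01, 0.999, 0.032, -0.005]
force: [0.3, 0.6, -0.4]
grip_width: 0.258
[ 0.32980001  0.59952059 -0.42951167] 22.476005025424172 [-0.99  0.43  0.92  0.    1.82  0.51]
[[ 0.998  0.063 -0.011]
 [ 0.063 -0.998  0.02 ]
 [-0.01  -0.021 -1.   ]]
t 21.65 pos [ 0.444  -0.4778  0.4797] dp [  -6.9 -429.     8.8] norm 429.2
t 21.65 pos [ 0.444  -0.4778  0.4797] dp [   2.2 -717.3   94.9] norm 723.6
```

```bash
python3 -m crank '[{"dp":[-0.6,-39,0.5],"turn":[0,0,0],"claw":1},{"dp":[-0.6,-39,0.5],"turn":[0,0,0],"claw":1},{"dp":[-0.6,-39,0.5],"turn":[0,0,0],"claw":1},{"dp":[-0.6,-39,0.5],"turn":[0,0,0],"claw":1},{"dp":[-0.6,-39,0.5],"turn":[0,0,0],"claw":1},{"dp":[-0.6,-39,0.5],"turn":[0,0,0],"claw":1},{"dp":[-0.6,-39,0.5],"turn":[0,0,0],"claw":1},{"dp":[-0.6,-39,0.5],"turn":[0,0,0],"claw":1},{"dp":[-0.6,-39,0.5],"turn":[0,0,0],"claw":1},{"dp":[-0.6,-39,0.5],"turn":[0,0,0],"claw":1},{"dp":[-0.6,-39,0.5],"turn":[0,0,0],"claw":1},{"dp":[0,-36,11],"turn":[0,0,0],"claw":1}]' && python3 -m crank '[{"dp":[0,-36,11],"turn":[0,0,0],"claw":1},{"dp":[0,-36,11],"turn":[0,0,0],"claw":1},{"dp":[0,-36,11],"turn":[0,0,0],"claw":1},{"dp":[0,-36,11],"turn":[0,0,0],"claw":1},{"dp":[0,-36,11],"turn":[0,0,0],"claw":1},{"dp":[0,-36,11],"turn":[0,0,0],"claw":1},{"dp":[0,-36,11],"turn":[0,0,0],"claw":1},{"dp":[0,0,0],"turn":[0,0,0],"claw":1}]'
python3 - <<'E'
from bench import robot
from h import *
import cv2
s,r=st(robot); print(s["force"],s["grip_width"]*87,s["joint_positions"].round(2)); print(r.as_matrix().round(3))
for n in("wrist","side","top"):
    f=robot.grab_frame(n); cv2.imwrite(f"pics/{n}7.png",f["frame"][:,:,::-1])
    if n=="wrist":
        c=np.array([.4548,.2705,0]);bx=np.array([.9976,.07,0]);by=np.array([-.07,.9976,0])
        print([proj(f["mtx"],f["view"],c+a*.0525*bx+b*.0525*by+[0,0,.065]).round(0).tolist() for a,b in((1,1),(1,-1),(-1,-1),(-1,1))])
        print(proj(f["mtx"],f["view"],[.465,.016,.05]))
E
```

```text
time_s: 22.65
position: [0.4056, -0.0123, 0.4728]
eef_rot: [-0.008, 0.999, 0.034, -0.004]
force: [1.0, -0.0, -0.6]
grip_width: 0.257
time_s: 23.32
position: [0.3848, 0.2433, 0.3956]
eef_rot: [-0.009, 0.999, 0.038, -0.009]
force: [0.4, -0.2, -0.9]
grip_width: 0.258
[ 0.38578348 -0.19334767 -0.8894341 ] 22.481579480410435 [0.3  0.11 1.57 0.02 1.47 1.8 ]
[[ 0.997  0.075 -0.019]
 [ 0.076 -0.997  0.017]
 [-0.018 -0.018 -1.   ]]
[[[220.0, 57.0]], [[303.0, 58.0]], [[301.0, 142.0]], [[222.0, 142.0]]]
[[454.09982973 108.09759953]]
```

View pics/wrist7.png

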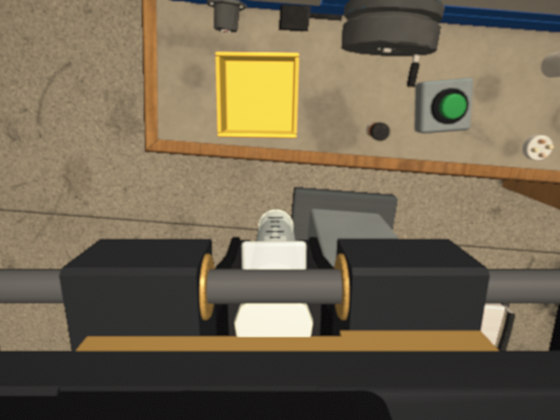

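View pics/side7.png

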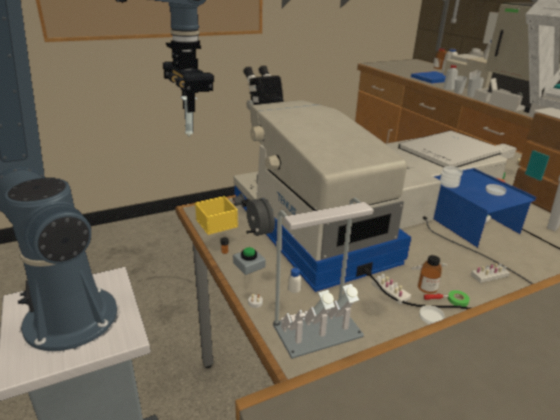

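View pics/top7.png

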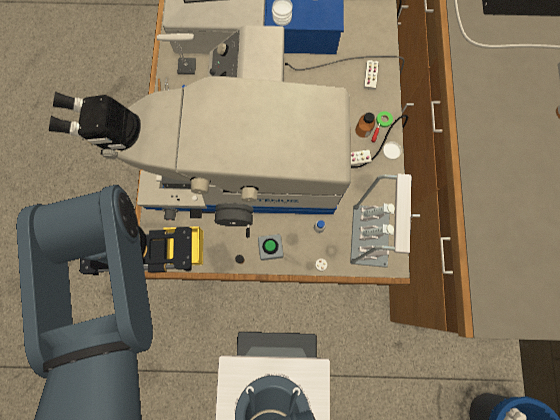

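```bash
python3 -m crank '[{"dp":[0,0,0],"turn":[-0.2,6.4,0],"claw":1},{"dp":[0,0,0],"turn":[-0.2,6.4,0],"claw":1},{"dp":[0,0,0],"turn":[-0.2,6.4,0],"claw":1},{"dp":[0,0,0],"turn":[-0.2,6.4,0],"claw":1},{"dp":[0,0,0],"turn":[-0.2,6.4,0],"claw":1},{"dp":[0,0,0],"turn":[0,0,0],"claw":1},{"dp":[0,0,0],"turn":[0,0,0],"claw":1}]'
cat >> h.py <<'E'
BC=np.array([.459,.274,0]); BX=np.array([.9976,.07,0])
NT=np.array([-.0052,.0009,.0721])
E
python3 - <<'E'
from bench import robot
from h import *
s,r=st(robot); print(s["force"],s["grip_width"]*87,s["joint_positions"].round(2)); print(r.as_matrix().round(3))
print("nozzle",s["position"]+r.apply(NT))
for z in(.15,.10,.009): goto(robot,BC+.026*BX+[0,0,z]-r.apply(NT))
print("world down in tool",r.inv().apply([0,0,-1]).round(3))
E
```

```text
time_s: 24.05
position: [0.3864, 0.237, 0.3983]
eef_rot: [-0.007, 0.962, 0.031, 0.27]
force: [1.4, 0.5, 0.1]
grip_width: 0.257
[1.35944722 0.46543857 0.10172988] 22.38326303292406 [ 0.43 -0.09  1.89 -0.26  0.84  2.06]
[[ 0.852  0.063  0.519]
 [ 0.055 -0.998  0.031]
 [ 0.52   0.002 -0.854]]
nozzle [0.41944595 0.23805815 0.3340509 ]
t 24.05 pos [0.3864 0.237  0.3983] dp [-37.8 -34.  192.4] norm 199.0
t 24.05 pos [0.3864 0.237  0.3983] dp [-63.8 -34.1 235.1] norm 246.0
t 24.05 pos [0.3864 0.237  0.3983] dp [-111.1  -34.4  312.8] norm 333.7
world down in tool [-0.52  -0.002  0.854]
```

```bash
python3 -m crank '[{"dp":[-8,-4.3,29.5],"turn":[0,0,0],"claw":1},{"dp":[-8,-4.3,29.5],"turn":[0,0,0],"claw":1},{"dp":[-8,-4.3,29.5],"turn":[0,0,0],"claw":1},{"dp":[-8,-4.3,29.5],"turn":[0,0,0],"claw":1},{"dp":[-8,-4.3,29.5],"turn":[0,0,0],"claw":1},{"dp":[-8,-4.3,29.5],"turn":[0,0,0],"claw":1},{"dp":[-8,-4.3,29.5],"turn":[0,0,0],"claw":1},{"dp":[-8,-4.3,29.5],"turn":[0,0,0],"claw":1},{"dp":[0,0,0],"turn":[0,0,0],"claw":1},{"dp":[0,0,0],"turn":[0,0,0],"claw":1}]'
python3 - <<'E'
from bench import robot
from h import *
import cv2
s,r=st(robot); print(s["force"],s["grip_width"]*87,s["joint_positions"].round(2)); print(r.as_matrix().round(3))
print("nozzle",s["position"]+r.apply(NT))
goto(robot,BC+.026*BX+[0,0,.009]-r.apply(NT))
for n in("wrist","side","top"):
    f=robot.grab_frame(n); cv2.imwrite(f"pics/{n}8.png",f["frame"][:,:,::-1])
    if n=="wrist":
        c=BC;bx=np.array([.9976,.07,0]);by=np.array([-.07,.9976,0])
        print([proj(f["mtx"],f["view"],c+a*.0525*bx+b*.0525*by+[0,0,.065]).round(0).tolist() for a,b in((1,1),(1,-1),(-1,-1),(-1,1))])
a=cv2.imread("pics/side8.png")[170:270,160:300]; cv2.imwrite("pics/s8z.png",cv2.resize(a,None,fx=5,fy=5,interpolation=cv2.INTER_CUBIC))
E
```

```text
time_s: 24.88
position: [0.4583, 0.2755, 0.1682]
eef_rot: [-0.007, 0.963, 0.028, 0.268]
force: [-0.7, -0.1, -1.6]
grip_width: 0.258
[-0.71157335 -0.05864703 -1.59879678] 22.43701820771634 [ 0.45  0.42  2.07 -0.96  0.24  2.85]
[[ 0.855  0.058  0.516]
 [ 0.05  -0.998  0.029]
 [ 0.516  0.001 -0.856]]
nozzle [0.49112534 0.27638293 0.10378554]
t 24.88 pos [0.4583 0.2755 0.1682] dp [-54.3   0.1  78. ] norm 95.0
[[[208.0, 211.0]], [[341.0, 209.0]], [[351.0, 352.0]], [[202.0, 354.0]]]
```

View pics/wrist8.png

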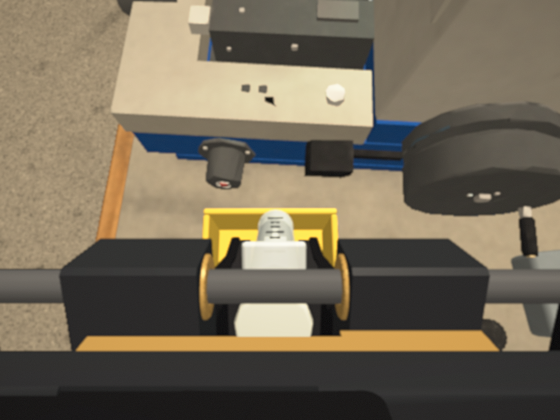

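View pics/s8z.png

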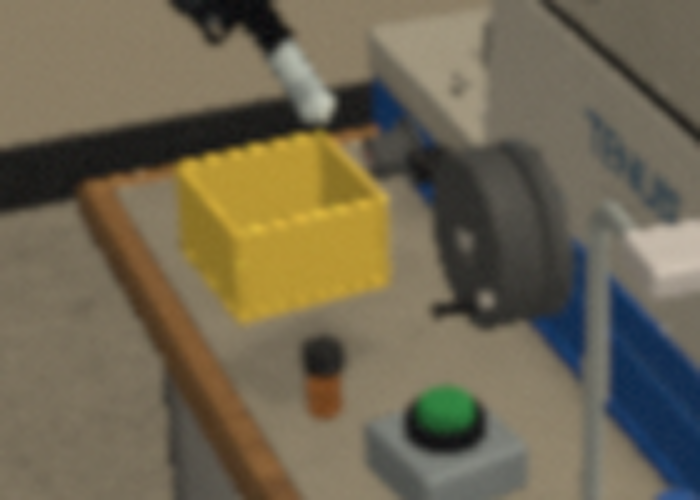

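```bash
python3 -m crank '[{"dp":[15,0,-26],"turn":[0,0,0],"claw":1},{"dp":[15,0,-26],"turn":[0,0,0],"claw":1},{"dp":[15,0,-26],"turn":[0,0,0],"claw":1},{"dp":[0,0,0],"turn":[0,-5.5,0],"claw":1},{"dp":[0,0,0],"turn":[0,-5.5,0],"claw":1},{"dp":[0,0,0],"turn":[0,-5.5,0],"claw":1},{"dp":[0,0,0],"turn":[0,-5.5,0],"claw":1},{"dp":[0,0,0],"turn":[0,-5.5,0],"claw":1},{"dp":[0,0,0],"turn":[0,0,0],"claw":1}]'
python3 - <<'E'
from bench import robot
from h import *
s,r=st(robot); print(s["force"],s["grip_width"]*87,s["joint_positions"].round(2)); print(r.as_matrix().round(3))
print("nozzle",s["position"]+r.apply(NT))
E
```

```text
time_s: 25.78
position: [0.4594, 0.2762, 0.2529]
eef_rot: [-0.001, 0.999, 0.03, 0.041]
force: [0.3, -0.0, -1.4]
grip_width: 0.26
[ 0.29047762 -0.02560255 -1.35839496] 22.650842189803104 [ 0.35  0.34  1.67 -0.03  1.05  1.87]
[[ 0.995  0.059  0.082]
 [ 0.059 -0.998  0.004]
 [ 0.082  0.001 -0.997]]
nozzle [0.46024053 0.27527611 0.18065088]
```

```bash
python3 -m crank '[{"dp":[0,0,0],"turn":[-6.5,0,0],"claw":1},{"dp":[0,0,0],"turn":[-6.5,0,0],"claw":1},{"dp":[0,0,0],"turn":[-6.5,0,0],"claw":1},{"dp":[0,0,0],"turn":[-6.5,0,0],"claw":1},{"dp":[0,0,0],"turn":[0,0,0],"claw":1}]'
python3 - <<'E'
from bench import robot
from h import *
s,r=st(robot); print(s["force"],s["grip_width"]*87,s["joint_positions"].round(2)); print(r.as_matrix().round(3))
print("nozzle",s["position"]+r.apply(NT))
BY=np.array([-.07,.9976,0])
for z in (.085,.009): goto(robot,BC-.026*BY+[0,0,z]-r.apply(NT))
E
```

```text
time_s: 26.2
position: [0.4534, 0.2782, 0.2486]
eef_rot: [0.226, 0.973, 0.024, 0.045]
force: [0.0, -0.3, -1.3]
grip_width: 0.258
[ 0.02663501 -0.27743732 -1.30345037] 22.46494573341324 [ 0.58  0.49  1.53 -0.45  1.33  2.26]
[[ 0.995  0.026  0.097]
 [ 0.067 -0.897 -0.438]
 [ 0.076  0.442 -0.894]]
nozzle [0.45526824 0.24548675 0.1841384 ]
t 26.2 pos [0.4534 0.2782 0.2486] dp [ -1.8 -46.   88. ] norm 99.3
t 26.2 pos [0.4534 0.2782 0.2486] dp [ -7.6 -79.5 156. ] norm 175.2
```

```bash
python3 -m crank '[{"dp":[-0.5,-15,29],"turn":[0,0,0],"claw":1},{"dp":[-0.5,-15,29],"turn":[0,0,0],"claw":1},{"dp":[-0.5,-15,29],"turn":[0,0,0],"claw":1},{"dp":[0,0,0],"turn":[0,0,0],"claw":1},{"dp":[0,0,0],"turn":[0,0,0],"claw":1}]'
python3 - <<'E'
from bench import robot
from h import *
import cv2
s,r=st(robot); print(s["force"],s["grip_width"]*87,s["joint_positions"].round(2))
print("nozzle",s["position"]+r.apply(NT))
BY=np.array([-.07,.9976,0])
for z in (.03,.009): goto(robot,BC-.026*BY+[0,0,z]-r.apply(NT))
for n in("wrist","side"):
    f=robot.grab_frame(n); cv2.imwrite(f"pics/{n}9.png",f["frame"][:,:,::-1])
    print(proj(f["mtx"],f["view"],s["position"]+r.apply(NT)))
a=cv2.imread("pics/side9.png")[130:270,160:300]; cv2.imwrite("pics/s9z.png",cv2.resize(a,None,fx=4.2,fy=4.2,interpolation=cv2.INTER_CUBIC))
E
```

```text
time_s: 26.62
position: [0.4593, 0.2763, 0.1515]
eef_rot: [0.226, 0.973, 0.022, 0.042]
force: [0.8, 0.6, -1.3]
grip_width: 0.257
[ 0.8251765   0.58346673 -1.26909898] 22.359079102488916 [ 0.57  0.62  1.6  -0.48  1.14  2.35]
nozzle [0.46076632 0.24352615 0.08707713]
t 26.62 pos [0.4593 0.2763 0.1515] dp [ -3.8 -29.3  49. ] norm 57.3
t 26.62 pos [0.4593 0.2763 0.1515] dp [ -5.3 -38.6  67.8] norm 78.2
[[274.28295426 223.39551766]]
[[218.77196806 204.26291875]]
```

View pics/wrist9.png

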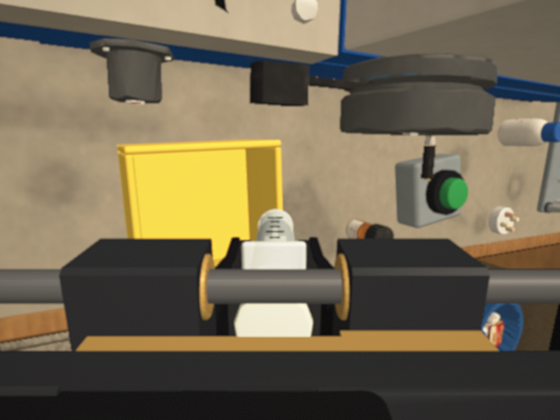

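View pics/s9z.png

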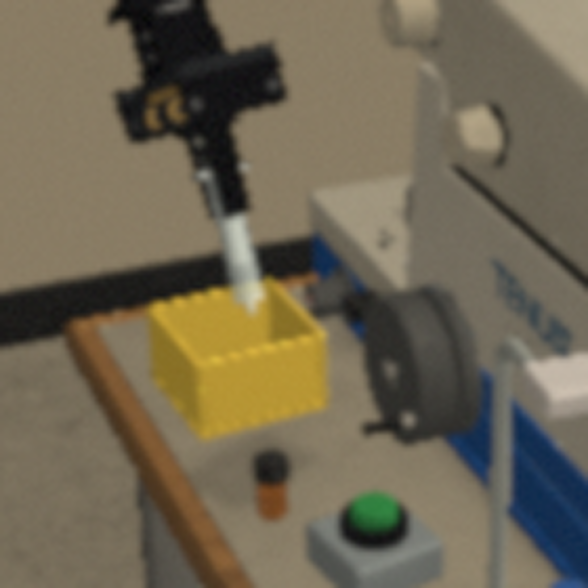

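```bash
python3 - <<'E'
from h import *
import pickle
c=pickle.load(open("cal.pkl","rb")); K,V=c["side"]
P=[onz(K,V,uv,.065) for uv in [(195.7,202.6),(209.3,215.2),(237.9,208.6),(224.3,197.4)]]
for p in P: print(p.round(4))
print(np.mean(P,0))
print(onz(K,V,(219.5,202.6),.087))
E
```

```text
[0.4091 0.3233 0.065 ]
[0.4232 0.2269 0.065 ]
[0.5194 0.2308 0.065 ]
[0.5065 0.3208 0.065 ]
[0.46453888 0.27546056 0.065     ]
[0.46658881 0.25319573 0.087     ]
```

```bash
python3 -m crank '[{"dp":[-0.8,-6,11],"turn":[0,0,0],"claw":1},{"dp":[-0.8,-6,11],"turn":[0,0,0],"claw":1},{"dp":[-0.8,-6,11],"turn":[0,0,0],"claw":1},{"dp":[-0.8,-6,11],"turn":[0,0,0],"claw":1},{"dp":[-0.8,-6,11],"turn":[0,0,0],"claw":1},{"dp":[0,0,0],"turn":[0,0,0],"claw":1},{"dp":[0,0,0],"turn":[0,0,0],"claw":1}]'
python3 - <<'E'
from bench import robot
from h import *
import cv2
s,r=st(robot); print(s["force"],s["grip_width"]*87,s["joint_positions"].round(2))
print("nozzle",s["position"]+r.apply(NT))
BY=np.array([-.07,.9976,0])
for z in (.009,): goto(robot,BC-.026*BY+[0,0,z]-r.apply(NT))
for n in("wrist","side"):
    f=robot.grab_frame(n); cv2.imwrite(f"pics/{n}10.png",f["frame"][:,:,::-1])
    print(proj(f["mtx"],f["view"],s["position"]+r.apply(NT)))
a=cv2.imread("pics/side10.png")[130:270,160:300]; cv2.imwrite("pics/s10z.png",cv2.resize(a,None,fx=4.2,fy=4.2,interpolation=cv2.INTER_CUBIC))
E
```

```text
time_s: 27.3
position: [0.4605, 0.2793, 0.0873]
eef_rot: [0.227, 0.973, 0.022, 0.042]
force: [0.1, 0.1, -1.3]
grip_width: 0.255
[ 0.1469657   0.06745695 -1.3064603 ] 22.148483389581912 [ 0.58  0.72  1.63 -0.51  1.04  2.42]
nozzle [0.4620121  0.24649104 0.02295799]
t 27.3 pos [0.4605 0.2793 0.0873] dp [-2.1 -7.6 11.7] norm 14.1
[[274.30261758 223.38930821]]
[[219.64384446 221.39328494]]
```

View pics/wrist10.png

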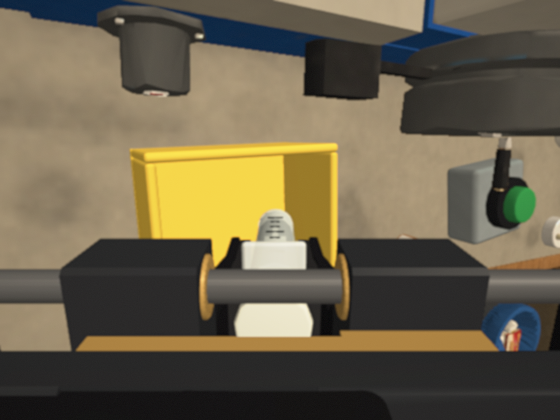

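View pics/s10z.png

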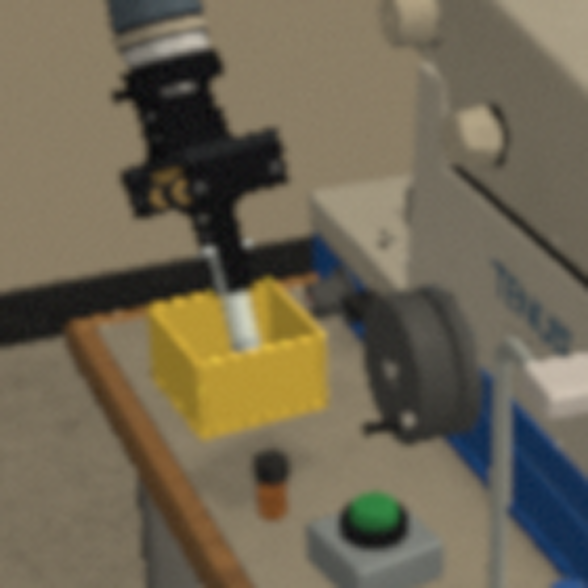

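```bash
python3 -m crank '[{"dp":[-0.5,-2.5,4],"turn":[0,0,0],"claw":1},{"dp":[-0.5,-2.5,4],"turn":[0,0,0],"claw":1},{"dp":[-0.5,-2,3],"turn":[0,0,0],"claw":1},{"dp":[0,0,0],"turn":[0,0,0],"claw":1},{"dp":[0,0,0],"turn":[0,0,0],"claw":1}]'
```

```text
time_s: 27.82
position: [0.4604, 0.2811, 0.0755]
eef_rot: [0.226, 0.973, 0.022, 0.043]
force: [-1.4, -0.6, -0.2]
grip_width: 0.255
```

```bash
python3 -m crank '[{"dp":[-0.3,-2.2,4.5],"turn":[0,0,0],"claw":1},{"dp":[0,0,0],"turn":[0,0,0],"claw":1},{"dp":[0,0,0],"turn":[0,0,0],"claw":1}]';  python3 -m crank '[{"dp":[0,0,0],"turn":[0,0,0],"claw":0.3},{"dp":[0,0,0],"turn":[0,0,0],"claw":0.25},{"dp":[0,0,0],"turn":[0,0,0],"claw":0.25},{"dp":[0,0,0],"turn":[0,0,0],"claw":0.25},{"dp":[0,0,0],"turn":[0,0,0],"claw":0.25}]'
python3 - <<'E'
from bench import robot
from h import *
import cv2
for n in("wrist","side"):
    f=robot.grab_frame(n); cv2.imwrite(f"pics/{n}11.png",f["frame"][:,:,::-1])
a=cv2.imread("pics/side11.png")[130:270,160:300]; cv2.imwrite("pics/s11z.png",cv2.resize(a,None,fx=4.2,fy=4.2,interpolation=cv2.INTER_CUBIC))
E
```

```text
time_s: 28.07
position: [0.4613, 0.2816, 0.0712]
eef_rot: [0.226, 0.973, 0.022, 0.044]
force: [-0.7, 1.6, 3.1]
grip_width: 0.258
time_s: 28.48
position: [0.4605, 0.281, 0.0705]
eef_rot: [0.226, 0.973, 0.022, 0.043]
force: [-0.6, -0.1, -0.3]
grip_width: 0.372
```

View pics/wrist11.png

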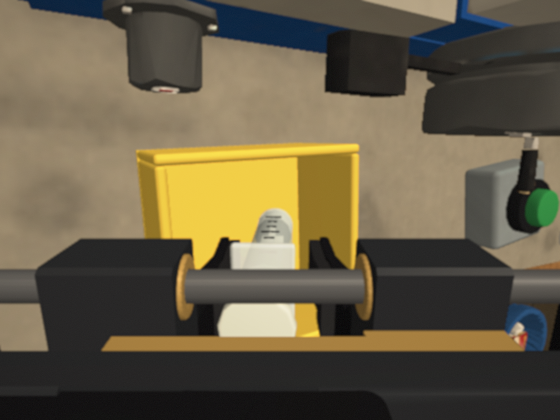

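View pics/s11z.png

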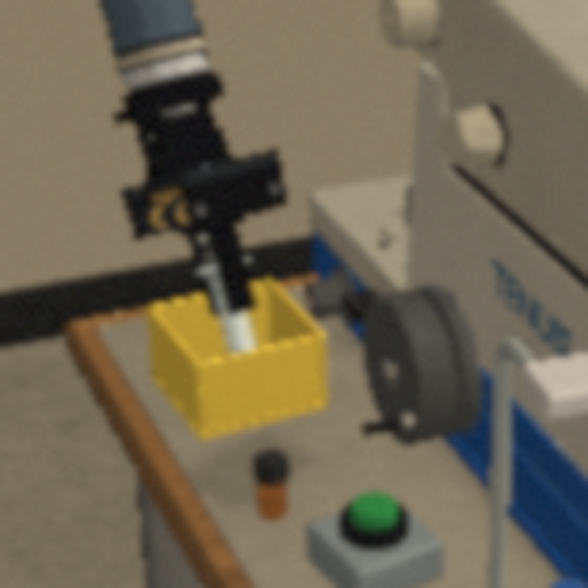

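```bash
python3 -m crank '[{"dp":[0,0,-6],"turn":[0,0,0],"claw":0.25},{"dp":[0,0,-8],"turn":[0,0,0],"claw":0.25},{"dp":[0,0,-8],"turn":[0,0,0],"claw":0.25},{"dp":[0,0,-8],"turn":[0,0,0],"claw":0.25},{"dp":[0,0,-8],"turn":[0,0,0],"claw":0.25},{"dp":[0,0,-8],"turn":[0,0,0],"claw":0.25},{"dp":[0,0,-8],"turn":[0,0,0],"claw":0.25},{"dp":[0,0,-8],"turn":[0,0,0],"claw":0.25},{"dp":[0,0,-8],"turn":[0,0,0],"claw":0.25},{"dp":[0,0,0],"turn":[0,0,0],"claw":0.25}]'
python3 - <<'E'
from bench import robot
from h import *
import cv2
print(robot.read_state()["force"])
for n in("wrist","side"):
    f=robot.grab_frame(n); cv2.imwrite(f"pics/{n}12.png",f["frame"][:,:,::-1])
a=cv2.imread("pics/side12.png")[130:270,160:300]; cv2.imwrite("pics/s12z.png",cv2.resize(a,None,fx=4.2,fy=4.2,interpolation=cv2.INTER_CUBIC))
E
```

```text
time_s: 29.42
position: [0.4548, 0.3131, 0.135]
eef_rot: [0.225, 0.973, 0.022, 0.045]
force: [-0.2, -0.3, -0.2]
grip_width: 0.376
[-0.1661736  -0.2542495  -0.22199772]
```

View pics/wrist12.png

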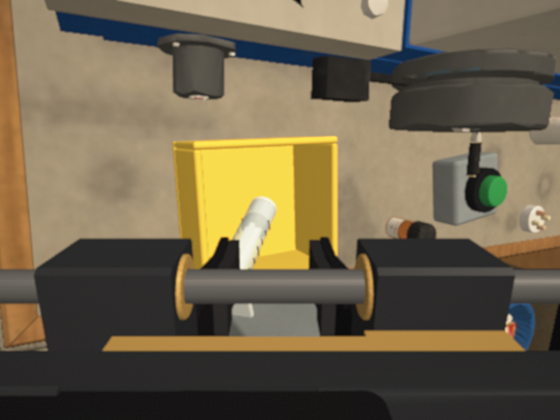

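View pics/s12z.png

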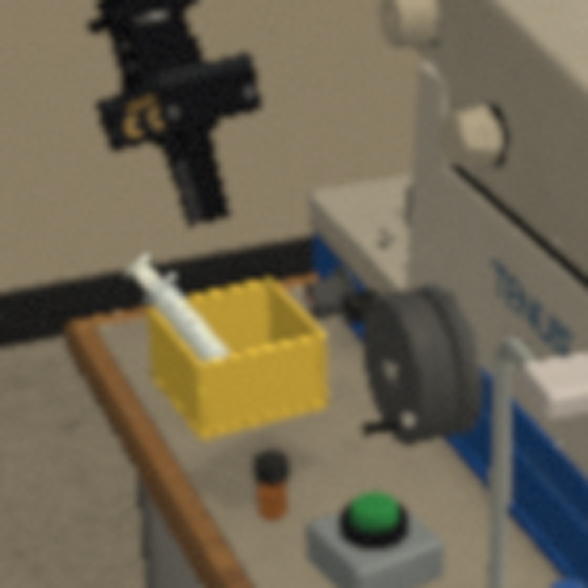

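```bash
python3 - <<'E'
from h import *
import pickle,cv2
c=pickle.load(open("cal.pkl","rb"))
def tri(a,b):
    o1,d1=ray(*c["side"],a);o2,d2=ray(*c["top"],b)
    A=np.c_[d1,-d2]; t=np.linalg.lstsq(A,o2-o1,rcond=None)[0]; return ((o1+d1*t[0]+o2+d2*t[1])/2).round(3),np.linalg.norm(o1+d1*t[0]-o2-d2*t[1]).round(4)
print("handle",tri((248,232),(248,236)))
print("wheel top",tri((262,198),(233,205)))
a=cv2.imread("pics/top0.png")[190:275,210:310]; cv2.imwrite("pics/tb.png",cv2.resize(a,None,fx=6,fy=6,interpolation=cv2.INTER_CUBIC))
from bench import robot
s,r=st(robot); print(s["joint_positions"].round(2)); print(r.inv().apply([0,0,1]).round(3))
E
```

```text
handle (array([0.49 , 0.081, 0.07 ]), np.float64(0.003))
wheel top (array([0.557, 0.12 , 0.149]), np.float64(0.0068))
[ 0.63  0.67  1.56 -0.46  1.16  2.4 ]
[ 0.076  0.442 -0.894]
```

View pics/tb.png

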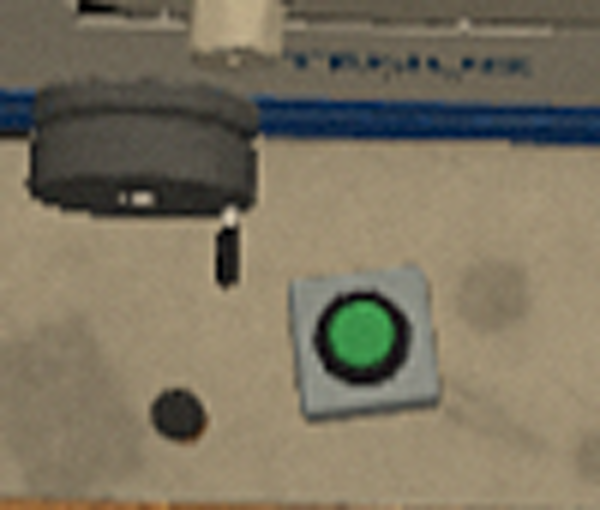

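```bash
python3 -m crank '[{"dp":[2,10,-27],"turn":[0,0,0],"claw":0.25},{"dp":[2,13,-27],"turn":[0,0,0],"claw":0.25},{"dp":[2,13,-27],"turn":[0,0,0],"claw":0.25},{"dp":[2,13,-27],"turn":[0,0,0],"claw":1},{"dp":[2,13,-27],"turn":[0,0,0],"claw":1},{"dp":[0,0,0],"turn":[6.5,1,0],"claw":1},{"dp":[0,0,0],"turn":[6.5,1,0],"claw":1},{"dp":[0,0,0],"turn":[6.5,1,0],"claw":1},{"dp":[0,0,0],"turn":[6.5,1,0],"claw":1},{"dp":[0,0,0],"turn":[0,0,0],"claw":1}]'
python3 - <<'E'
from bench import robot
from h import *
import cv2
s,r=st(robot); print(s["joint_positions"].round(2)); print(r.as_matrix().round(3))
goto(robot,[.462,.016,.20])
goto(robot,[.42,.016,.25])
for n in("wrist","side","top"):
    f=robot.grab_frame(n); cv2.imwrite(f"pics/{n}13.png",f["frame"][:,:,::-1])
a=cv2.imread("pics/side13.png")[130:270,160:300]; cv2.imwrite("pics/s13z.png",cv2.resize(a,None,fx=4.2,fy=4.2,interpolation=cv2.INTER_CUBIC))
E
```

```text
time_s: 30.35
position: [0.4513, 0.3126, 0.282]
eef_rot: [0.0, 0.997, 0.037, 0.07]
force: [-0.2, -0.4, -0.7]
grip_width: 0.018
[ 0.43  0.31  1.64 -0.06  1.07  1.96]
[[ 0.987  0.073  0.14 ]
 [ 0.074 -0.997  0.004]
 [ 0.14   0.006 -0.99 ]]
t 30.35 pos [0.4513 0.3126 0.282 ] dp [-22.7 296.1  81.4] norm 307.9
t 30.35 pos [0.4513 0.3126 0.282 ] dp [-57.2 293.3  26. ] norm 300.0
```

View pics/wrist13.png

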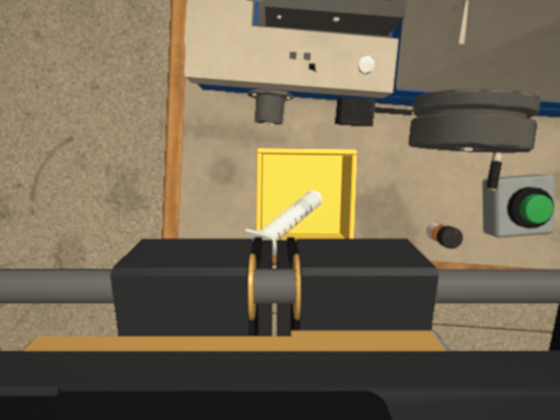

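View pics/s13z.png

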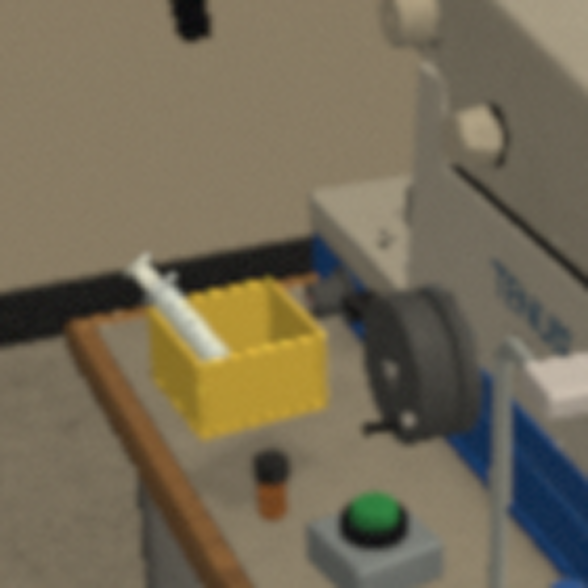

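```bash
python3 -m crank '[{"dp":[-7.1,36.7,3.3],"turn":[0,0,0],"claw":1},{"dp":[-7.1,36.7,3.3],"turn":[0,0,0],"claw":1},{"dp":[-7.1,36.7,3.3],"turn":[0,0,0],"claw":1},{"dp":[-7.1,36.7,3.3],"turn":[0,0,0],"claw":1},{"dp":[-7.1,36.7,3.3],"turn":[0,0,0],"claw":1},{"dp":[-7.1,36.7,3.3],"turn":[0,0,0],"claw":1},{"dp":[-7.1,36.7,3.3],"turn":[0,0,0],"claw":1},{"dp":[-7.1,36.7,3.3],"turn":[0,0,0],"claw":1},{"dp":[0,0,0],"turn":[0,0,0],"claw":1},{"dp":[0,0,0],"turn":[0,0,0],"claw":1}]'
python3 - <<'E'
from bench import robot
from h import *
import cv2
s,r=st(robot); print(s["joint_positions"].round(2))
f=robot.grab_frame("wrist"); cv2.imwrite(f"pics/wrist14.png",f["frame"][:,:,::-1])
hsv=cv2.cvtColor(f["frame"],cv2.COLOR_RGB2HSV); m=cv2.inRange(hsv,(45,120,40),(80,255,255)); n,l,stt,cen=cv2.connectedComponentsWithStats(m); 
for i in np.argsort(-stt[1:,4])[:2]+1: print(stt[i],cen[i],onz(f["mtx"],f["view"],cen[i],.050))
goto(robot,[.465,.016,.06])
E
```

```text
time_s: 31.33
position: [0.4238, 0.0176, 0.2495]
eef_rot: [0.001, 0.997, 0.037, 0.07]
force: [-0.1, -0.2, 0.7]
grip_width: 0.004
[-0.25  0.16  1.97  0.05  0.88  1.22]
[257 148  33  33 827] [273.07013301 163.90326481] [0.46732005 0.02000543 0.05      ]
t 31.38 pos [0.4236 0.019  0.2497] dp [ 14.    4.8 193.6] norm 194.1
```

View pics/wrist14.png

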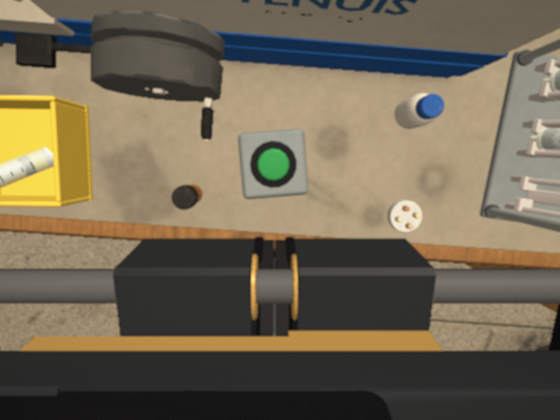

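```bash
python3 -m crank '[{"dp":[3,0.4,36],"turn":[0,0,0],"claw":1},{"dp":[3,0.4,36],"turn":[0,0,0],"claw":1},{"dp":[3,0.4,36],"turn":[0,0,0],"claw":1},{"dp":[3,0.4,36],"turn":[0,0,0],"claw":1},{"dp":[3,0.4,28],"turn":[0,0,0],"claw":1},{"dp":[0,0,12],"turn":[0,0,0],"claw":1},{"dp":[0,0,0],"turn":[0,0,0],"claw":1},{"dp":[0,0,0],"turn":[0,0,0],"claw":1}]'
python3 - <<'E'
from bench import robot
from h import *
s,r=st(robot); print(s["joint_positions"].round(2),r.inv().apply([0,0,-1]).round(3))
goto(robot,[.466,.019,.044])
E
```

```text
time_s: 32.05
position: [0.464, 0.0211, 0.0691]
eef_rot: [0.0, 0.997, 0.041, 0.07]
force: [-0.6, 0.1, -0.7]
grip_width: 0.005
[-0.22  0.57  2.07  0.1   0.37  1.18] [-0.14  -0.006  0.99 ]
t 32.05 pos [0.464  0.0211 0.0691] dp [-1.7  2.1 25.1] norm 25.3
```

```bash
python3 -m crank '[{"dp":[-1,1.5,7],"turn":[0,0,0],"claw":1},{"dp":[-0.5,0.5,6],"turn":[0,0,0],"claw":1},{"dp":[0,0,3],"turn":[0,0,0],"claw":1},{"dp":[0,0,0],"turn":[0,0,0],"claw":1},{"dp":[0,0,0],"turn":[0,0,0],"claw":1}]'
for i in 1 2 3 4; do python3 -m crank '[{"dp":[-0.3,0,2],"turn":[0,0,0],"claw":1},{"dp":[0,0,0],"turn":[0,0,0],"claw":1}]'; done
```

```text
time_s: 32.47
position: [0.4654, 0.0169, 0.0544]
eef_rot: [0.001, 0.997, 0.039, 0.072]
force: [-0.0, 2.0, 2.0]
grip_width: 0.006
time_s: 32.63
position: [0.4653, 0.0168, 0.0522]
eef_rot: [0.001, 0.997, 0.039, 0.072]
force: [1.2, 2.0, 2.8]
grip_width: 0.005
time_s: 32.8
position: [0.4653, 0.0168, 0.05]
eef_rot: [0.001, 0.997, 0.039, 0.072]
force: [0.1, 2.7, 4.8]
grip_width: 0.003
time_s: 32.97
position: [0.4654, 0.0168, 0.049]
eef_rot: [0.001, 0.997, 0.039, 0.072]
force: [-2.0, 2.2, 17.1]
grip_width: 0.003
time_s: 33.13
position: [0.4654, 0.0169, 0.0486]
eef_rot: [0.001, 0.997, 0.039, 0.073]
force: [-5.0, 2.1, 34.5]
grip_width: 0.005
```

```bash
python3 -m crank '[{"dp":[0,0,-5],"turn":[0,0,0],"claw":1},{"dp":[0.5,0,-10],"turn":[0,0,0],"claw":1},{"dp":[0,0,-20],"turn":[0,0,0],"claw":1},{"dp":[0,0,-35],"turn":[0,0,0],"claw":1},{"dp":[-3,0,-35],"turn":[0,0,0],"claw":1},{"dp":[-3,0,-35],"turn":[0,0,0],"claw":1},{"dp":[-3,0,-35],"turn":[0,0,0],"claw":1},{"dp":[0,0,-20],"turn":[0,0,0],"claw":1},{"dp":[0,0,0],"turn":[0,0,0],"claw":1},{"dp":[0,0,0],"turn":[0,0,0],"claw":1}]'
python3 - <<'E'
from bench import robot
from h import *
import cv2
for n in("wrist","side","top"):
    f=robot.grab_frame(n); cv2.imwrite(f"pics/{n}15.png",f["frame"][:,:,::-1])
a=cv2.imread("pics/side15.png")[190:340,180:380]; cv2.imwrite("pics/s15z.png",cv2.resize(a,None,fx=4,fy=4,interpolation=cv2.INTER_CUBIC))
E
```

```text
time_s: 33.97
position: [0.4292, 0.015, 0.2384]
eef_rot: [0.001, 0.997, 0.039, 0.072]
force: [-0.8, -0.5, -0.4]
grip_width: 0.002
```

View pics/s15z.png

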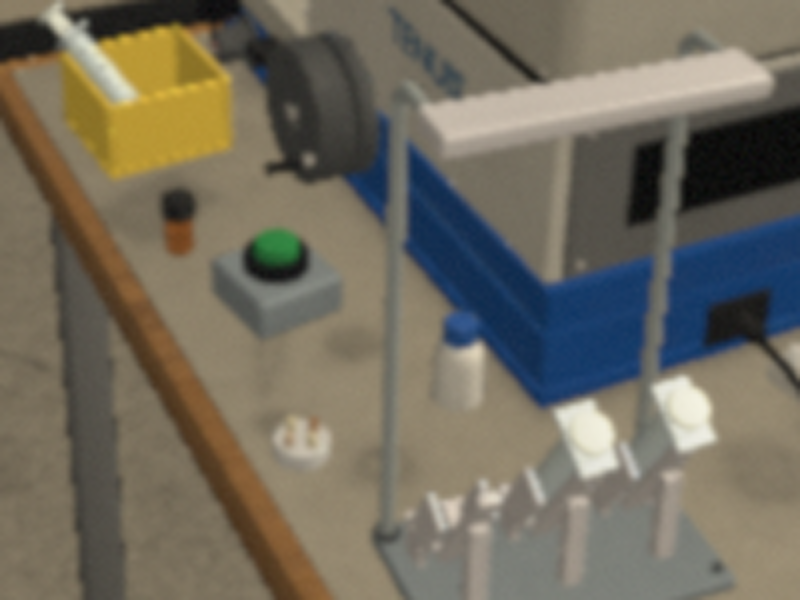

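View pics/wrist15.png

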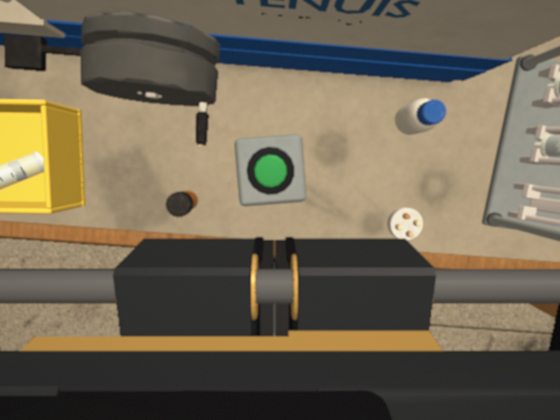

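View pics/top15.png

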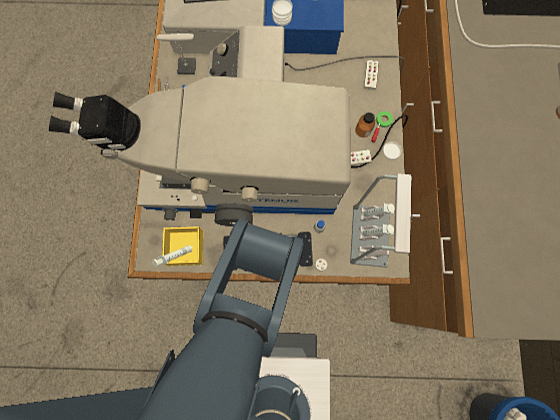

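```bash
python3 - <<'E'
import cv2
a=cv2.imread("pics/top15.png")[215:280,140:215]; cv2.imwrite("pics/t15z.png",cv2.resize(a,None,fx=8,fy=8,interpolation=cv2.INTER_CUBIC))
a=cv2.imread("pics/side15.png")[180:245,180:255]; cv2.imwrite("pics/s15y.png",cv2.resize(a,None,fx=8,fy=8,interpolation=cv2.INTER_CUBIC))
E
```

```text
(no output)
```

View pics/t15z.png

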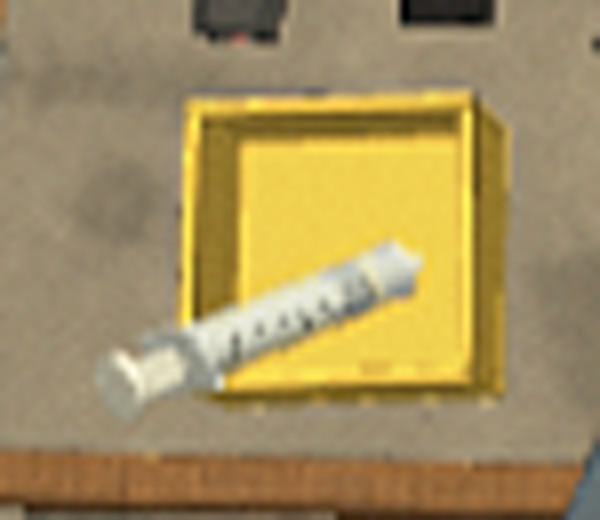

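View pics/s15y.png

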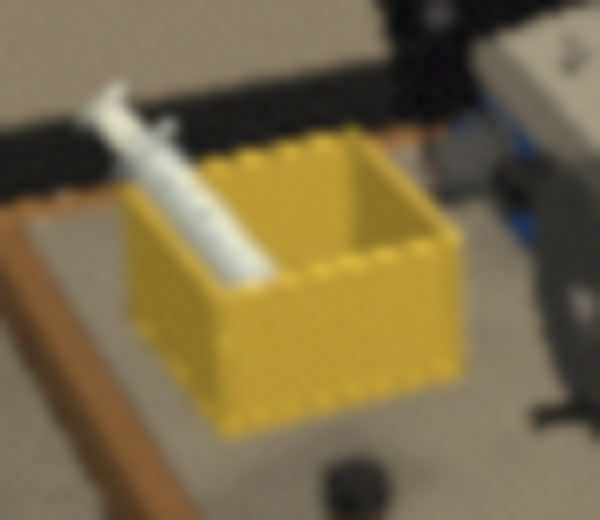

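```bash
python3 - <<'E'
from bench import robot
s=robot.read_state(); print(s["time_s"],s["force"])
print(robot.job_done())
E
```

```text
34.1167 [ 0.29905198 -0.1116364  -1.00837219]
the job is handed in; nothing more can be done
None
```

The job is done and was handed in at 34 s, within the 69 s limit.

- **Plungers:** The syringe in the cradle nearest the robot jammed at about 15 mm and held against about 27 N. The middle and far ones ran fully home, stopping firmly at about 20 and 17 N. Both stayed in their cradles.
- **Reject:** I drew the jammed syringe out along its barrel and put it nozzle down into the yellow bin. On release it tipped onto the rim. It now leans at roughly 50–55° with the nozzle in the bin, the flange about at the rim and the thumb end sticking out. It looked unchanged across pictures taken over about 4.5 s.
- **Sign-off:** I pressed the green button until it bottomed, at about 34 N against the 5 N it needs, then let it go. The last picture shows it back up.
- **Last checks:** The vial, bottle and puck show no sign of having been moved, and the arm was clear of everything with no contact force.

- **Disagreements:** The side and top cameras differed by up to about 9 mm on the button's position. I settled the button and bin positions from wrist-camera views instead.
- **Change of plan at the bin:** My first approach angle brought the last joint to its 2.85 rad range limit. I backed out and leaned the tool the other way, so it did not go further. I did not see the joint read above 2.85, but the reading was rounded, so I can't rule out a slight overshoot.

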